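# Put the trimming tools away in the slanted tool block

## Task

Put the three clay tools from the rest away in the slanted tool block, handle down and one after the other in this order: first the blade tool in pocket one, then the triangle tool in pocket two, last the ring tool in pocket three (the studs beside a pocket count its number). The block has some sideways play in its stand, so feel or look for where the pockets really are. Push each one past the sprung catch until it is fully home on the bottom of its pocket before you go on to the next, and let go of it. Leave the cup, the jar and the ruler where they are.

Things in the scene. Friction and masses are not known exactly. Their poses are not given: they have to be found in the camera images.
- blade_tool: clay tool: round wooden handle 16 mm thick, 130 mm long, 14 mm brass ferrule; head: a flat steel blade 44 mm long, 26 mm wide and 3 mm thick. Origin on the handle's axis, 80 mm from the butt (bare end), 50 mm from the ferrule; +x along the handle to the butt. Starts level in the rest, 48 mm up, butt away from the robot. About 50 g. Last 6 mm of butt taper to 8 mm
- blade_tool_butt (a point): middle of the butt's end face of blade tool, the end that goes into the pocket; same axes as the tool
- triangle_tool: clay tool: round wooden handle 16 mm thick, 130 mm long, 14 mm brass ferrule; head: a triangular loop of 4 mm steel wire, 38 mm long, 42 mm wide. Origin on the handle's axis, 80 mm from the butt (bare end), 50 mm from the ferrule; +x along the handle to the butt. Starts level in the rest, 48 mm up, butt away from the robot. About 50 g. Last 6 mm of butt taper to 8 mm
- triangle_tool_butt (a point): middle of the butt's end face of triangle tool, the end that goes into the pocket; same axes as the tool
- ring_tool: clay tool: round wooden handle 16 mm thick, 130 mm long, 14 mm brass ferrule; head: a round loop of 4 mm steel wire, 42 mm across. Origin on the handle's axis, 80 mm from the butt (bare end), 50 mm from the ferrule; +x along the handle to the butt. Starts level in the rest, 48 mm up, butt away from the robot. About 50 g. Last 6 mm of butt taper to 8 mm
- ring_tool_butt (a point): middle of the butt's end face of ring tool, the end that goes into the pocket; same axes as the tool
- rack: fixed wooden stand, base 170 x 304 x 14 mm, with a slanted trough that carries the loose-fitting tool block (60 x 236 x 52 mm). Origin under the centre of the base, x roughly away from the robot, y along the row of three pockets towards pocket 1, z up. The pockets lean 50 degrees from vertical, mouths towards -x: a stored tool leans its head towards the robot
- trough: the stand's slanted trough: y along the row, z out of the pockets, origin at floor level of the middle one. The block in it can lie up to 18 mm to either side along y, and stays there (4 N shift it). Bores 20 mm wide, 40 mm deep, 75 mm apart; studs count their numbers. A sprung ball in each wall, 16 mm below the mouth, drags on the handle: push with 5 to 15 N until it bottoms
- pocket1_floor (a point): fixed point in the trough: where the centre of the flat bottom of pocket 1 lies when the block is in mid-trough (the real one is up to 18 mm off along y) (one stud, at the +y end of the row); z points out of the pocket along its leaning axis, y along the row
- pocket1_mouth (a point): the same for the mouth of pocket 1 in the face of the block, 40 mm above the floor point along z (real one up to 18 mm off along y)
- pocket2_floor (a point): fixed point in the trough: where the centre of the flat bottom of pocket 2 lies when the block is in mid-trough (the real one is up to 18 mm off along y) (two studs, the middle one); z points out of the pocket along its leaning axis, y along the row
- pocket2_mouth (a point): the same for the mouth of pocket 2 in the face of the block, 40 mm above the floor point along z (real one up to 18 mm off along y)
- pocket3_floor (a point): fixed point in the trough: where the centre of the flat bottom of pocket 3 lies when the block is in mid-trough (the real one is up to 18 mm off along y) (three studs, at the -y end); z points out of the pocket along its leaning axis, y along the row
- pocket3_mouth (a point): the same for the mouth of pocket 3 in the face of the block, 40 mm above the floor point along z (real one up to 18 mm off along y)
- rest: fixed plywood rest: base 150 x 240 x 8 mm, two cross rails 14 mm thick at x = -52 and +56 mm, tops 48 mm high, each with three slots 18 mm wide, 8 mm deep, 75 mm apart along y. Tools lie along x in the slots; between the rails the handle is free, 40 mm clear below its axis. Origin under the centre of the base
- cup: white plastic cup, 72 mm wide at the rim, 80 mm tall, standing loose; origin under its centre. Bystander
- jar: closed glass jar with a steel lid, 60 mm wide, 75 mm tall, standing loose; origin under its centre. Bystander
- ruler: wooden ruler 220 x 30 x 6 mm lying flat, its length along its y; origin under its centre. Bystander

How it is judged:
On the way, in this order (a step that is already met when the one before it is completed fails the run):
1. the blade tool is fully home in pocket 1 (z of blade_tool_butt in the frame of pocket1_floor between -0.004 and 0.006 m and x of blade_tool_butt in the frame of pocket1_floor between -0.008 and 0.008 m and y of blade_tool_butt in the frame of pocket1_floor between -0.025 and 0.025 m and angle between the x axis of blade_tool and the z axis of pocket1_floor, either way round below 0.15 rad), for 0.2 s.
2. the triangle tool is fully home in pocket 2 (z of triangle_tool_butt in the frame of pocket2_floor between -0.004 and 0.006 m and x of triangle_tool_butt in the frame of pocket2_floor between -0.008 and 0.008 m and y of triangle_tool_butt in the frame of pocket2_floor between -0.025 and 0.025 m and angle between the x axis of triangle_tool and the z axis of pocket2_floor, either way round below 0.15 rad), for 0.2 s.
3. the ring tool is fully home in pocket 3 (z of ring_tool_butt in the frame of pocket3_floor between -0.004 and 0.006 m and x of ring_tool_butt in the frame of pocket3_floor between -0.008 and 0.008 m and y of ring_tool_butt in the frame of pocket3_floor between -0.025 and 0.025 m and angle between the x axis of ring_tool and the z axis of pocket3_floor, either way round below 0.15 rad), for 0.2 s.
At the end, for the whole second after the job is handed in: The blade tool is in pocket 1, the triangle tool in pocket 2 and the ring tool in pocket 3, each with its butt on the pocket's floor (less than 6 mm above it; sideways 25 mm along the row and 8 mm across are allowed for the block's play), and its handle within 0.15 rad of the pocket's axis, at rest (all of step 1 and all of step 2 and all of step 3 and linear speed of each of blade_tool, triangle_tool, ring_tool below 0.02 m/s); the robot touches nothing.
It fails at once if the cup is shifted by more than 3 cm (distance of cup from where it was at the start of the episode above 0.03 m).
It fails at once if the jar is shifted by more than 3 cm (distance of jar from where it was at the start of the episode above 0.03 m).
It fails at once if the ruler is shifted by more than 3 cm (distance of ruler from where it was at the start of the episode above 0.03 m).
It also fails if it takes over 72 s, if anything falls off the work surface, if the arm or the gripper's body presses on something with over 40 N, if the wrist force passes 120 N, or if a joint passes its speed limit or range.

## Robot

A 7-joint arm with a two-finger parallel gripper is mounted at the origin on the work surface. World frame = base frame: x ahead of the robot, y to its left, z up, the work surface at z = 0. Lengths are in m, angles in rad, forces in N, time in s.
With the tool pointing down it reaches from about 0.4 to 0.925 m from the base axis. Payload 5.6 kg.
Tool frame: the origin (TCP) lies midway between the tips of the shut fingers; the grasp point (between the pads) lies 19 mm behind it; z points along the fingers, y is the line along which they close (so a half turn about z gives the same grasp; the last joint's range is limited). The gripper opens to 85 mm and grips with 20 to 120 N. Pads are 22 mm wide; open, the fingers measure 114 mm over their backs; the gripper's body (76 mm by 85 mm) begins 54 mm behind the grasp point. The pads swing forward as they close: fully open they stand 13 mm farther back than shut.
Start: joints at [-1.174, 0.468, -0.012, 1.603, 0.006, 1.071, -0.056], TCP at [0.277, 0.588, 0.206] pointing down, gripper open.
Joint ranges: [-2.53, 2.53], [-0.31, 2.02], [-1.57, 1.55], [0.28, 2.44], [-1.29, 4.43], [0.15, 1.84], [-2.92, 2.92]. Speed limits (rad/s): [2.57, 2.57, 3.14, 3.14, 3.14, 3.14, 3.14].

## Interface

Orientations are given as a unit quaternion [w, x, y, z].
In Python, from plant import sense, grab_frame, get_calibration, finish_job gives the robot as it stands.
- The arm moves only by the tool arm_command, never from a script. Its argument "motion" is one flat list of numbers, 7 for each row, row after row: the shift along the tool's x, y, z as a fraction of full scale, then the turn, a rotation vector about the tool's x, y, z as a fraction of full scale, then the closure, from -1 (fully open) to 1 (shut). A call has 1 to 8 rows; each row shifts and turns the commanded pose from where the row before left it, along the tool's axes as they then stand; what a row does not reach is not made up. Full scale, the value 1, is 20 mm for a shift and 0.08 rad for a turn. A row lasts 1/12 s, in which the tool goes at most 41.7 mm and 7.16 degrees, less where a joint would pass 70% of its speed; a pose out of reach is approached as far as the arm can. A call with a number of a shift or a turn outside -1 to 1 is refused whole. A call with a gripper value outside its range is refused whole. The fingers move at their own pace and stop on an object; the grip force is fixed at half the most. Time passes only in rows, so rows that do not move let the fingers close. It gives the time, the measured TCP pose, the force, the opening and the grip force at its end, in the units of the state.
- sense(): the state, without advancing time (a new reading comes with each control period).
- grab_frame(name): name is "scene" or "top"; returns the picture (400x640x3 uint8, red, green, blue); there is no depth.
- get_calibration(name): a dict with "fx", "fy", "cx", "cy" (pixels), "cam_to_world" (4x4, takes a point from camera to world coordinates). Camera axes: x right, y up, looking along -z (the intrinsics and any distortion apply to the point x, -y, -z); pixel columns grow to the right and rows downward; lengths in m; the calibration is good to about 2 mm. A picture is of the moment at which its call begins. get_calibration takes no time and is no camera call.
- finish_job(): hands the job in; it is judged then, once.
The state is a dict: "time": time; "joint_positions": joint angles; "joint_velocities": joint speeds; "joint_torque": joint torques, N m; "position": TCP position; "orientation": TCP orientation; "force": force on the tool from outside, world axes, zero at the start; "torque": the same for the moment, N m; "finger_gap": finger opening in m; "finger_force": force on a finger pad.
Only numpy, scipy, OpenCV 4.12 (cv2) and the standard library are available. Lean on these libraries where they do the work, as an engineer would, in place of code of your own. Each camera call takes 0.05 s, during which the arm holds its last target. There are 200 camera calls.

## Working session

There is one attempt and no reset: what is moved stays moved. The work goes in short steps, Python scripts to look and compute and a tool call to move; the robot and the scene stay as the last step left them, time stands still between calls to the robot, and variables do not carry over. Pictures are saved under pics/ and viewed, at most 10 in all, crops included, and the job is handed in when it is done.

Besides the shell and the picture viewer there is one more tool, called after ">>>" by a JSON object that holds its "api" and its "payload", one argument or row to a line. arm_command: Moves the arm, as the interface text tells. Shift numbers are shares of 20 mm and turn numbers shares of 0.08 rad, none past 1 either way. Its arguments: {"type":"object","properties":{"motion":{"type":"array"}},"required":["motion"]}

```bash
mkdir -p pics; ls; python3 - <<'E'
from plant import *
import cv2
for n in("scene","top"):
    cv2.imwrite(f"pics/{n}0.png",grab_frame(n)[:,:,::-1]); c=get_calibration(n); print(n,c)
print(sense())
E
```

```text
pics
scene {'fx': 386.9098314361909, 'fy': 386.9098314361909, 'cx': 316.75924037974556, 'cy': 199.31543347365496, 'cam_to_world': array([[-0.70366624, -0.54206638,  0.45936681,  1.01317151],
       [ 0.71046933, -0.52828818,  0.46491389,  0.37364509],
       [-0.00933613,  0.65351024,  0.7568601 ,  0.71955207],
       [ 0.        ,  0.        ,  0.        ,  1.        ]])}
top {'fx': 394.7698150381128, 'fy': 394.7698150381128, 'cx': 316.06781148847153, 'cy': 199.5095230425088, 'cam_to_world': array([[-1.58274605e-01,  9.67300571e-01, -1.98188686e-01,
         4.55612139e-01],
       [-9.87395131e-01, -1.55040650e-01,  3.18316098e-02,
         2.05411747e-02],
       [ 6.34316400e-05,  2.00728679e-01,  9.79646872e-01,
         9.76808056e-01],
       [ 0.00000000e+00,  0.00000000e+00,  0.00000000e+00,
         1.00000000e+00]])}
{'time': 0.1, 'joint_positions': array([-1.17400945,  0.46832029, -0.0116133 ,  1.60358755,  0.00596124,
        1.07139761, -0.05631968]), 'joint_velocities': array([-2.29262252e-03,  4.05535908e-04,  3.85124613e-04, -1.65853324e-04,
       -5.17338077e-04,  3.19372971e-04, -2.39556375e-05]), 'joint_torque': array([ 8.22362763e-04, -5.33521378e+01,  2.15214986e-02, -2.51964694e+01,
        1.14661755e-02,  4.23002653e-03, -2.39173920e-05]), 'position': array([0.27653747, 0.58760412, 0.20529019]), 'orientation': array([-1.43393340e-04,  2.18170967e-01,  9.75910203e-01, -8.26738833e-04]), 'force': array([-0.24829669,  0.10142043, -0.35071654]), 'torque': array([-0.04053569, -0.01728487, -0.05822961]), 'finger_force': 0.0, 'finger_gap': 0.08532270146780847}
```

View pics/scene0.png

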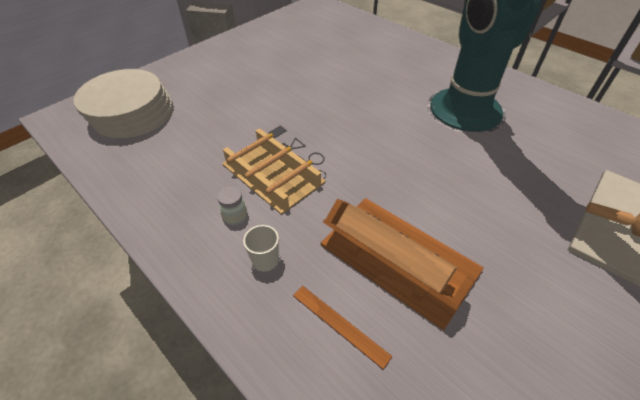

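View pics/top0.png

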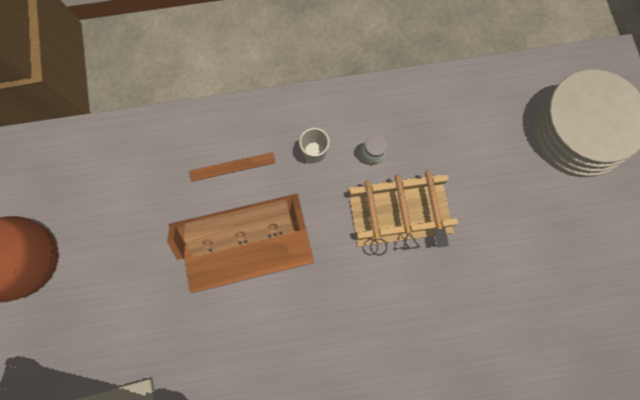

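The top view shows the rack on the left, with pockets near (208,243), (240,237) and (273,230) and one, two and three studs from left to right. The rest is on the right: ring at x≈372, triangle ≈405, blade ≈435. The cup, jar and ruler lie beyond them. I'll zoom in to measure.

```bash
python3 - <<'E'
import cv2
i=cv2.imread("pics/top0.png")
a=cv2.resize(i[185:305,160:320],None,fx=5,fy=5,interpolation=cv2.INTER_CUBIC); cv2.imwrite("pics/c1.png",a)
a=cv2.resize(i[160:260,335:468],None,fx=6,fy=6,interpolation=cv2.INTER_CUBIC); cv2.imwrite("pics/c2.png",a)
E
```

```text
(no output)
```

View pics/c1.png

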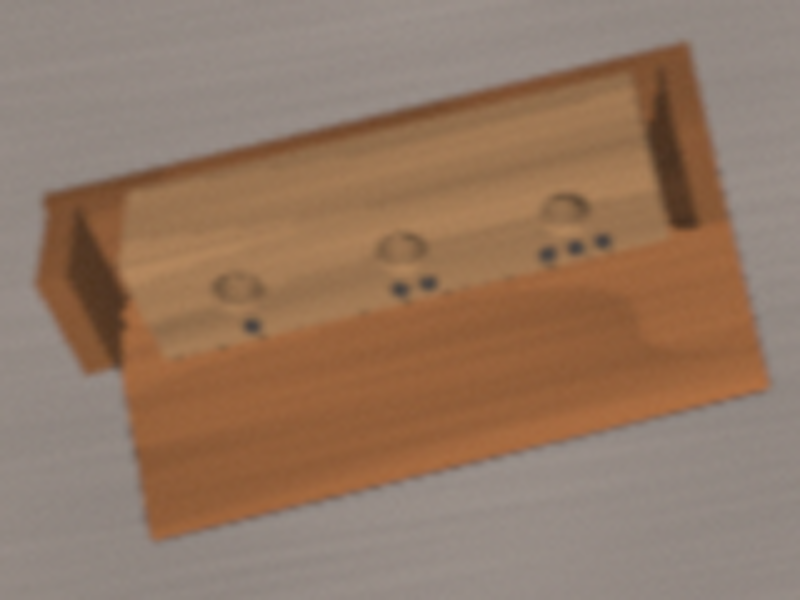

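View pics/c2.png

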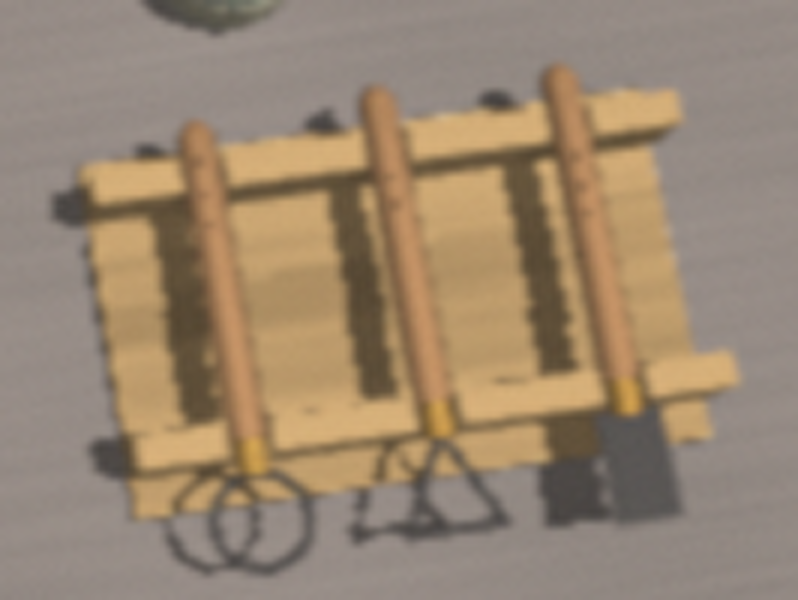

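The first crop shows the mouths at crop (238,288), (402,248) and (567,209). The block's upper edge runs from (130,193) to (635,75). In the second, the butts are at (198,128), (378,92) and (560,72), and the ferrule ends are at (255,470), (438,432) and (628,412). The rack's height needs triangulation, so I'll zoom in on the scene view.

```bash
python3 - <<'E'
import cv2
i=cv2.imread("pics/scene0.png")
a=cv2.resize(i[190:326,315:491],None,fx=4.4,fy=4.4,interpolation=cv2.INTER_CUBIC); cv2.imwrite("pics/c3.png",a); print(a.shape)
E
```

```text
(598, 774, 3)
```

View pics/c3.png

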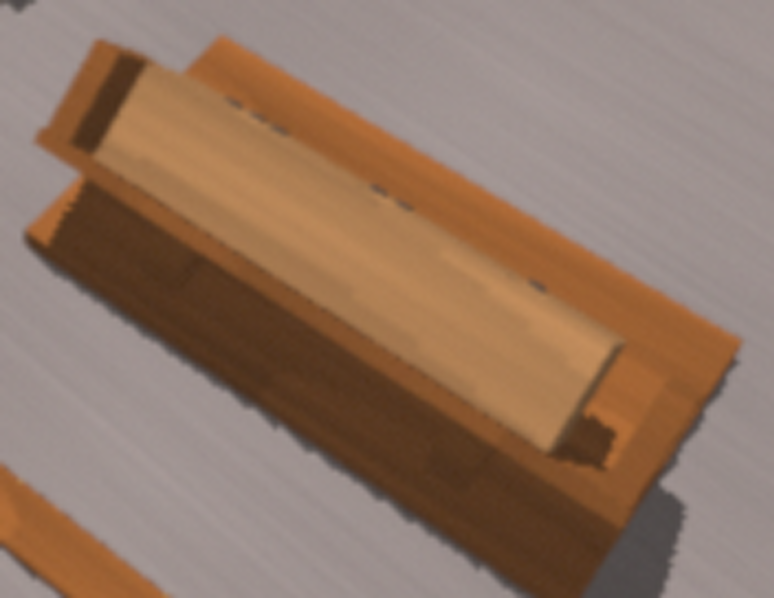

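The scene crop shows the block's upper edge corners at (150,62) and (622,345). The front corners of the base are at (222,38) and (740,345). Next I'll fit the poses.

```bash
cat > h.py <<'E'
import numpy as np
from plant import *
from scipy.spatial.transform import Rotation as R
from scipy.optimize import least_squares
C={n:get_calibration(n) for n in("scene","top")}
def proj(n,P):
    c=C[n];T=np.linalg.inv(c["cam_to_world"]);p=np.atleast_2d(P)@T[:3,:3].T+T[:3,3]
    return np.c_[c["cx"]-c["fx"]*p[:,0]/p[:,2], c["cy"]+c["fy"]*p[:,1]/p[:,2]]
def onz(n,uv,z):
    c=C[n];T=c["cam_to_world"];uv=np.atleast_2d(uv)
    d=np.c_[(uv[:,0]-c["cx"])/c["fx"],-(uv[:,1]-c["cy"])/c["fy"],-np.ones(len(uv))]@T[:3,:3].T
    return T[:3,3]+d*((z-T[2,3])/d[:,2:])
c1=lambda p:np.array([160,185])+(np.array(p)+.5)/5-.5
c2=lambda p:np.array([335,160])+(np.array(p)+.5)/6-.5
c3=lambda p:np.array([315,190])+(np.array(p)+.5)/4.4-.5
E
python3 - <<'E'
from h import *
np.set_printoptions(precision=4,suppress=True)
b=onz("top",c2([(198,128),(378,92),(560,72)]),.050); f=onz("top",c2([(255,470),(438,432),(628,412)]),.052)
print("ring,tri,blade butt\n",b,"\nferrule\n",f,np.linalg.norm(b-f,axis=1),"ang",np.arctan2((b-f)[:,1],(b-f)[:,0]), np.linalg.norm(np.diff(b,axis=0),axis=1))
bt=c1([(153,540),(768,388)]);bs=c3([(740,345),(222,38)])
print("base",onz("top",bt,.014),onz("scene",bs,.014))
s,c=np.sin(np.radians(50)),np.cos(np.radians(50))
Tr=np.array([[c,0,-s],[0,1,0],[s,0,c]])
A=np.array([[30,118,40],[30,-118,40]])/1e3;M=np.array([[0,75,40],[0,0,40],[0,-75,40]])/1e3;Cc=np.array([[-30,118,40],[-30,-118,40]])/1e3
As=c3([(622,345),(150,62)]);Mt=c1([(238,288),(402,248),(567,209)]);Ct=c1([(165,358),(672,240)])
Bp=np.array([[-85,152],[-85,-152]])/1e3
def W(p,L):return L@(R.from_euler("z",p[3]).as_matrix()@Tr).T+p[:3]
def Bw(p):
    r=R.from_euler("z",p[3]).as_matrix(); return np.c_[Bp,[.014]*2]@r.T+[p[4],p[5],0]
def res(p,full=False):
    L=[proj("scene",W(p,A))-As,proj("top",W(p,M))-Mt,.5*(proj("top",W(p,Cc))-Ct),proj("top",Bw(p))-bt,proj("scene",Bw(p))-bs]
    return L if full else np.concatenate(L).ravel()
q=least_squares(res,[.45,.2,.06,.1,.45,.2],loss="soft_l1")
print(q.x);[print(x) for x in res(q.x,True)]
J=q.jac;print("sd",np.sqrt(np.diag(np.linalg.inv(J.T@J)))*.7)
print("mouths",W(q.x,M),"floors",W(q.x,M-[0,0,.04]))
r=R.from_euler("z",q.x[3]).as_matrix();print("block in rack",r.T@(q.x[:3]-[q.x[4],q.x[5],0]),"axis",r@Tr[:,2])
E
```

```text
ring,tri,blade butt
 [[ 0.6687 -0.1399  0.05  ]
 [ 0.672  -0.2146  0.05  ]
 [ 0.6685 -0.2891  0.05  ]] 
ferrule
 [[ 0.5293 -0.1362  0.052 ]
 [ 0.5326 -0.2099  0.052 ]
 [ 0.5285 -0.2852  0.052 ]] [0.1395 0.1395 0.1401] ang [-0.0267 -0.034  -0.0282] [0.0747 0.0746]
base [[0.4749 0.3201 0.014 ]
 [0.4991 0.0205 0.014 ]] [[0.4781 0.3204 0.014 ]
 [0.5012 0.0213 0.014 ]]
[0.6124 0.1759 0.0687 0.0803 0.5727 0.1772]
[[-1.4507  0.1057]
 [-0.4149 -0.3692]]
[[-0.3995  0.3648]
 [-0.2412  0.4215]
 [-0.548   0.3421]]
[[-0.0639  0.0261]
 [-0.2114 -0.4209]]
[[-0.7817 -0.2451]
 [ 0.6036 -0.5168]]
[[ 1.2326 -0.2489]
 [-0.4753 -0.773 ]]
sd [0.0008 0.0008 0.0016 0.0054 0.001  0.0012]
mouths [[0.5759 0.2482 0.0944]
 [0.5819 0.1734 0.0944]
 [0.5879 0.0987 0.0944]] floors [[0.6064 0.2506 0.0687]
 [0.6124 0.1759 0.0687]
 [0.6184 0.1011 0.0687]]
block in rack [ 0.0395 -0.0045  0.0687] axis [-0.7636 -0.0614  0.6428]
```

The block fit is good: about 1 px residual, with the mouths at z≈94 mm. The tools are 75 mm apart as they should be. I'll plan with the gripper tilted 20° forward at pickup, which makes it about 20° back at insertion.

```bash
cat >> h.py <<'E'
np.set_printoptions(precision=3,suppress=True)
T=0.35
def frame(d):
    d=np.array(d)/np.linalg.norm(d);l=np.cross([0,0,1],d);l/=np.linalg.norm(l);n=np.cross(d,l)
    z=-n*np.cos(T)+d*np.sin(T);return np.c_[np.cross(l,z),l,z]
dr=[np.cos(.03),-np.sin(.03),0]
G={"blade":(.5905,-.2869,.048),"tri":(.5943,-.2121,.048),"ring":(.591,-.1378,.048)}
yaw=.0803;s50,c50=np.sin(np.radians(50)),np.cos(np.radians(50))
ax=np.array([-s50*np.cos(yaw),-s50*np.sin(yaw),c50]); row=np.array([-np.sin(yaw),np.cos(yaw),0])
F=np.array([.6124,.1759,.0687])   # real floor of pocket 2
def cur():
    s=sense();q=s["orientation"];return s,s["position"],R.from_quat(q[[1,2,3,0]]).as_matrix()
def go(Rt,g,grasp=True):
    "rotation first (rows in tool axes), then translation in target tool axes"
    s,p,Rc=cur();g=np.array(g);t=g+(.019*Rt[:,2] if grasp else 0)
    rv=R.from_matrix(Rc.T@Rt).as_rotvec()
    print("t",round(s["time"],2),"pos",p,"force",s["force"],"gap",s["finger_gap"],"q",s["joint_positions"])
    print("target tcp",t,"turn units",rv/.08,"shift units (target axes)",Rt.T@(t-p)/.02,"(cur axes)",Rc.T@(t-p)/.02)
E
python3 -c "
from h import *
go(frame(dr),np.array(G['blade'])+[0,0,.12])"
```

```text
t 0.1 pos [0.277 0.588 0.205] force [-0.248  0.101 -0.351] gap 0.08532270146780847 q [-1.174  0.468 -0.012  1.604  0.006  1.071 -0.056]
target tcp [ 0.597 -0.287  0.15 ] turn units [-0.917 -4.317 -5.067] shift units (target axes) [-15.332 -43.235   8.532] (cur axes) [-33.122 -32.743   2.814]
```

>>> {"api": "arm_command", "payload": {
  "motion": [0, 0, 0, -0.15, -0.72, -0.845, -1, 0, 0, 0, -0.15, -0.72, -0.845, -1, 0, 0, 0, -0.15, -0.72, -0.845, -1, 0, 0, 0, -0.15, -0.72, -0.845, -1, 0, 0, 0, -0.15, -0.72, -0.845, -1, 0, 0, 0, -0.15, -0.72, -0.845, -1, -0.35, -0.98, 0.19, 0, 0, 0, -1, -0.35, -0.98, 0.19, 0, 0, 0, -1]
}}

```text
time: 0.77
position: [0.2889, 0.5489, 0.2027]
orientation: [0.174, 0.012, 0.985, -0.003]
force: [0.9, 0.1, -0.5]
finger_gap: 0.0854
finger_force: 0.0
```

>>> {"api": "arm_command", "payload": {
  "motion": [-0.35, -0.98, 0.19, 0, 0, 0, -1, -0.35, -0.98, 0.19, 0, 0, 0, -1, -0.35, -0.98, 0.19, 0, 0, 0, -1, -0.35, -0.98, 0.19, 0, 0, 0, -1, -0.35, -0.98, 0.19, 0, 0, 0, -1, -0.35, -0.98, 0.19, 0, 0, 0, -1, -0.35, -0.98, 0.19, 0, 0, 0, -1, -0.35, -0.98, 0.19, 0, 0, 0, -1]
}}

```text
time: 1.43
position: [0.3497, 0.3886, 0.1942]
orientation: [0.174, 0.015, 0.985, -0.003]
force: [-0.5, 0.5, -0.5]
finger_gap: 0.0852
finger_force: 0.0
```

```bash
python3 -c "
from h import *
go(frame(dr),np.array(G['blade'])+[0,0,.12])"
```

```text
t 1.43 pos [0.35  0.389 0.194] force [-0.529  0.528 -0.488] gap 0.08517021258857589 q [-1.183  0.181  0.085  2.096  0.443  0.762  0.133]
target tcp [ 0.597 -0.287  0.15 ] turn units [-0.004  0.004  0.002] shift units (target axes) [-11.807 -33.399   6.653] (cur axes) [-11.799 -33.399   6.666]
```

>>> {"api": "arm_command", "payload": {
  "motion": [-0.35, -0.98, 0.2, 0, 0, 0, -1, -0.35, -0.98, 0.2, 0, 0, 0, -1, -0.35, -0.98, 0.2, 0, 0, 0, -1, -0.35, -0.98, 0.2, 0, 0, 0, -1, -0.35, -0.98, 0.2, 0, 0, 0, -1, -0.35, -0.98, 0.2, 0, 0, 0, -1, -0.35, -0.98, 0.2, 0, 0, 0, -1, -0.35, -0.98, 0.2, 0, 0, 0, -1]
}}

```text
time: 2.1
position: [0.4085, 0.23, 0.1834]
orientation: [0.174, 0.015, 0.985, -0.003]
force: [-0.3, 0.2, 0.8]
finger_gap: 0.0858
finger_force: 0.0
```

>>> {"api": "arm_command", "payload": {
  "motion": [-0.35, -0.98, 0.2, 0, 0, 0, -1, -0.35, -0.98, 0.2, 0, 0, 0, -1, -0.35, -0.98, 0.2, 0, 0, 0, -1, -0.35, -0.98, 0.2, 0, 0, 0, -1, -0.35, -0.98, 0.2, 0, 0, 0, -1, -0.35, -0.98, 0.2, 0, 0, 0, -1, -0.35, -0.98, 0.2, 0, 0, 0, -1, -0.35, -0.98, 0.2, 0, 0, 0, -1]
}}

```text
time: 2.77
position: [0.4673, 0.0715, 0.1727]
orientation: [0.174, 0.015, 0.985, -0.003]
force: [0.1, -0.2, -0.7]
finger_gap: 0.0857
finger_force: 0.0
```

>>> {"api": "arm_command", "payload": {
  "motion": [-0.35, -0.98, 0.2, 0, 0, 0, -1, -0.35, -0.98, 0.2, 0, 0, 0, -1, -0.35, -0.98, 0.2, 0, 0, 0, -1, -0.35, -0.98, 0.2, 0, 0, 0, -1, -0.35, -0.98, 0.2, 0, 0, 0, -1, -0.35, -0.98, 0.2, 0, 0, 0, -1, -0.35, -0.98, 0.2, 0, 0, 0, -1, -0.35, -0.98, 0.2, 0, 0, 0, -1]
}}

```text
time: 3.43
position: [0.5262, -0.087, 0.1617]
orientation: [0.174, 0.015, 0.985, -0.002]
force: [0.5, 0.0, -0.4]
finger_gap: 0.0856
finger_force: 0.0
```

>>> {"api": "arm_command", "payload": {
  "motion": [-0.35, -0.98, 0.2, 0, 0, 0, -1, -0.35, -0.98, 0.2, 0, 0, 0, -1, -0.35, -0.98, 0.2, 0, 0, 0, -1, -0.35, -0.98, 0.2, 0, 0, 0, -1, -0.35, -0.98, 0.2, 0, 0, 0, -1, -0.35, -0.98, 0.2, 0, 0, 0, -1, -0.35, -0.98, 0.2, 0, 0, 0, -1, -0.35, -0.98, 0.2, 0, 0, 0, -1]
}}

```text
time: 4.1
position: [0.585, -0.2455, 0.1506]
orientation: [0.174, 0.015, 0.985, -0.002]
force: [0.5, 0.8, 0.0]
finger_gap: 0.0852
finger_force: 0.0
```

```bash
python3 -c "
from h import *
go(frame(dr),np.array(G['blade'])+[0,0,0.0])"
```

```text
t 4.1 pos [ 0.585 -0.246  0.151] force [0.468 0.847 0.047] gap 0.08521549104771875 q [ 0.084  0.372  0.402  1.989 -0.558  0.549  2.421]
target tcp [ 0.597 -0.287  0.03 ] turn units [ 0.007 -0.002 -0.002] shift units (target axes) [ 1.444 -2.059  5.884] (cur axes) [ 1.442 -2.063  5.883]
```

>>> {"api": "arm_command", "payload": {
  "motion": [0, -1, 0, 0, 0, 0, -1, 0, -1, 0, 0, 0, 0, -1, 0.24, -0.01, 0.98, 0, 0, 0, -1, 0.24, -0.01, 0.98, 0, 0, 0, -1, 0.24, -0.01, 0.98, 0, 0, 0, -1, 0.24, -0.01, 0.98, 0, 0, 0, -1, 0.24, -0.01, 0.98, 0, 0, 0, -1, 0.24, -0.01, 0.98, 0, 0, 0, -1]
}}

```text
time: 4.77
position: [0.5969, -0.286, 0.0294]
orientation: [0.174, 0.015, 0.985, -0.002]
force: [-0.4, -0.2, -0.0]
finger_gap: 0.0855
finger_force: 0.0
```

```bash
python3 - <<'E'
from h import *
import cv2
go(frame(dr),np.array(G['blade']))
a=grab_frame("scene")[120:220,210:343,::-1]; b=grab_frame("top")[155:265,340:486,::-1]
f=lambda x:cv2.resize(x,(580,440),interpolation=2)
cv2.imwrite("pics/g1.png",cv2.resize(np.hstack([f(a),f(b)]),(800,303)))
E
```

```text
t 4.77 pos [ 0.597 -0.286  0.029] force [-0.358 -0.22  -0.043] gap 0.08547791427572253 q [ 0.311  0.598  0.205  1.961 -0.787  0.37   2.713]
target tcp [ 0.597 -0.287  0.03 ] turn units [ 0.006 -0.002 -0.002] shift units (target axes) [-0.018 -0.056 -0.034] (cur axes) [-0.018 -0.056 -0.034]
```

View pics/g1.png

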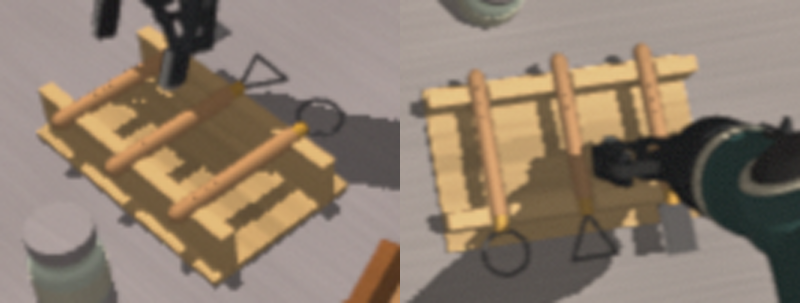

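The fingers straddle the blade handle on both sides and clear the triangle tool. Now I'll close them.

>>> {"api": "arm_command", "payload": {
  "motion": [0, 0, 0, 0, 0, 0, 1, 0, 0, 0, 0, 0, 0, 1, 0, 0, 0, 0, 0, 0, 1, 0, 0, 0, 0, 0, 0, 1, 0, 0, 0, 0, 0, 0, 1, 0, 0, 0, 0, 0, 0, 1]
}}

```text
time: 5.37
position: [0.5978, -0.288, 0.032]
orientation: [0.175, 0.015, 0.984, -0.004]
force: [-2.2, -11.2, 5.0]
finger_gap: 0.0122
finger_force: 5.8
```

```bash
cat >> h.py <<'E'
def pre(k,h,L=.080,dy=0):  # grasp target: butt h above floor of pocket k
    return F+row*(.075*(2-k)+dy)+ax*(h+L)
E
python3 -c "
from h import *
s,p,Rc=cur();go(Rc,p+[0,0,.1],False)
go(frame(-ax),pre(1,.07))"
```

```text
t 5.37 pos [ 0.598 -0.288  0.032] force [ -2.238 -11.163   5.046] gap 0.012207593625901268 q [ 0.309  0.595  0.208  1.96  -0.785  0.37   2.711]
target tcp [ 0.598 -0.288  0.132] turn units [0. 0. 0.] shift units (target axes) [-1.728 -0.016 -4.692] (cur axes) [-1.728 -0.016 -4.692]
t 5.37 pos [ 0.598 -0.288  0.032] force [ -2.238 -11.163   5.046] gap 0.012207593625901268 q [ 0.309  0.595  0.208  1.96  -0.785  0.37   2.711]
target tcp [0.485 0.241 0.147] turn units [-0.045  8.751 -1.422] shift units (target axes) [ 5.237 26.812 -4.23 ] (cur axes) [ 4.021 26.24  -7.714]
```

>>> {"api": "arm_command", "payload": {
  "motion": [0, 0, 0, 0, 0, 0, 1, 0, 0, 0, 0, 0, 0, 1, 0, 0, 0, 0, 0, 0, 1]
}}

```text
time: 5.62
position: [0.5992, -0.2891, 0.0343]
orientation: [0.177, 0.016, 0.984, -0.005]
force: [-3.8, -1.4, 13.4]
finger_gap: 0.0002
finger_force: 6.8
```

```bash
python3 - <<'E'
from h import *
import cv2
print(sense())
a=grab_frame("scene")[120:220,210:343,::-1]; b=grab_frame("top")[155:265,340:486,::-1]
f=lambda x:cv2.resize(x,(580,440),interpolation=2)
cv2.imwrite("pics/g2.png",cv2.resize(np.hstack([f(a),f(b)]),(800,303)))
E
```

```text
{'time': 5.6167, 'joint_positions': array([ 0.31 ,  0.592,  0.209,  1.959, -0.786,  0.371,  2.711]), 'joint_velocities': array([-0.001, -0.003, -0.001,  0.001,  0.001,  0.   , -0.   ]), 'joint_torque': array([ -1.697, -43.319,   0.936, -14.135,  -0.352,   0.035,  -0.012]), 'position': array([ 0.599, -0.289,  0.034]), 'orientation': array([ 0.177,  0.016,  0.984, -0.005]), 'force': array([-3.817, -1.419, 13.398]), 'torque': array([-0.27 ,  0.106, -0.129]), 'finger_force': 6.7599078244529665, 'finger_gap': 0.000176458043477849}
```

View pics/g2.png

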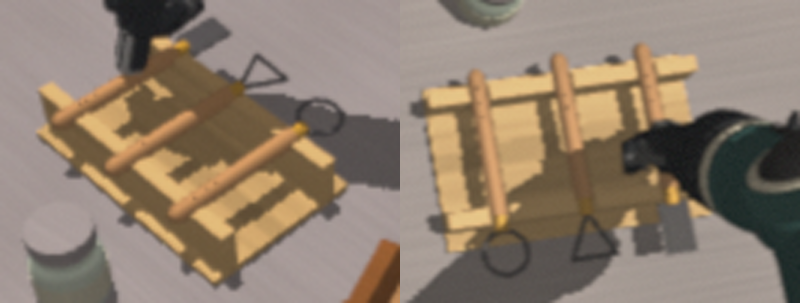

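The fingers shut completely, so the grasp missed, and the handle is still in its slots. Before another try I'll check the handle's height against the scene camera.

```bash
python3 - <<'E'
from h import *
u=lambda p:(210+p[0]*133/400,120+p[1]*100/303)
for nm,t,s in(("blade",(560,72),(60,117)),("tri",(378,92),(113,165)),("ring",(198,128),(178,211))):
    for z in(.03,.048,.065): print(nm,z,proj("scene",onz("top",c2(t),z)),"seen",u(s))
# g2 finger tip: scene & TCP projections
s,p,Rc=cur()
for k in (0,-.019,-.04): print("tcp",k,p+Rc[:,2]*k,proj("scene",p+Rc[:,2]*k),proj("top",p+Rc[:,2]*k))
print("seen tip scene",u((132,68)),"top",(340+(632-400)*146/400,155+160*110/303))
g=np.array(G["blade"]);print(proj("scene",g),proj("top",g))
E
```

```text
blade 0.03 [[226.856 165.149]] seen (229.95, 158.6138613861386)
blade 0.048 [[228.301 160.343]] seen (229.95, 158.6138613861386)
blade 0.065 [[229.706 155.67 ]] seen (229.95, 158.6138613861386)
tri 0.03 [[244.324 180.935]] seen (247.5725, 174.45544554455446)
tri 0.048 [[245.745 175.87 ]] seen (247.5725, 174.45544554455446)
tri 0.065 [[247.126 170.948]] seen (247.5725, 174.45544554455446)
ring 0.03 [[265.459 196.478]] seen (269.185, 189.63696369636963)
ring 0.048 [[266.832 191.154]] seen (269.185, 189.63696369636963)
ring 0.065 [[268.166 185.981]] seen (269.185, 189.63696369636963)
tcp 0 [ 0.599 -0.289  0.034] [[250.869 151.137]] [[432.2   200.432]]
tcp -0.019 [ 0.593 -0.289  0.052] [[251.983 144.833]] [[434.835 201.656]]
tcp -0.04 [ 0.585 -0.288  0.072] [[253.241 137.71 ]] [[437.873 203.066]]
seen tip scene (253.89, 142.44224422442244) top (424.68, 213.0858085808581)
[[253.289 145.963]] [[433.761 202.97 ]]
```

```bash
python3 - <<'E'
from h import *
import cv2
i=cv2.imread("pics/g1.png");j=cv2.imread("pics/g2.png")
def show(i):
    a=cv2.resize(i[0:125,75:225],(50,42),interpolation=cv2.INTER_AREA).astype(int)
    for k,r in enumerate(a): print("%3d "%(k*3),"".join("#" if p.max()<70 else "w" if p[2]-p[0]>45 else "." for p in r))
show(i);show(j)
p=np.array([.597,-.286,.0294]);Rt=frame(dr)
v=lambda q:[(q[0]-210)*400/133,(q[1]-120)*303/100]
for sgn in(1,-1):
  for k in(0,-.013,-.033): print(sgn,k,v(proj("scene",p+Rt[:,1]*sgn*.0425+Rt[:,2]*k)[0]))
s,p,Rc=cur()
for k in (0,-.02,-.03):print("now",k,v(proj("scene",p+Rc[:,2]*k)[0]))
E
```

```text
0  .........######........#########...############...
  3  ........#######.........#######....############...
  6  ........#######..........#####.....############...
  9  ........#######...........####.....############...
 12  ........#######............####################...
 15  ........######.............####################...
 18  ........######.............####################...
 21  ........######..............#####..############...
 24  ........######...............####...###########...
 27  ........######........wwwww...###...###########...
 30  .......######........wwwwwww..###...###########...
 33  .......######........wwwwwwwww####..###########...
 36  ........#............wwwwwwwww.################...
 39  ......................wwwwwwwww################...
 42  .......................wwwwwwww###############....
 45  .......................wwwwwwww.##############....
 48  .......................wwwwwww.##############.....
 51  ........................wwwww...#########.........
 54  ........................wwwww...#######...........
 57  ........................wwww....#
[... 3549 characters left out ...]
  wwwwwwwwwwwwwwwwwww....www.wwwwwwwwwwwwwwwwwwwwwww
1 0 [np.float64(158.05140680888172), np.float64(123.16945010144542)]
1 -0.013 [np.float64(160.5125595187689), np.float64(110.11805009027992)]
1 -0.033 [np.float64(164.37002875879404), np.float64(89.66203617449122)]
-1 0 [np.float64(98.92605219966049), np.float64(75.62204153205904)]
-1 -0.013 [np.float64(100.87501845513769), np.float64(62.75037414011688)]
-1 -0.033 [np.float64(103.92747633026156), np.float64(42.5908550175611)]
now 0 [np.float64(122.91519058190661), np.float64(94.34398115296726)]
now -0.02 [np.float64(126.44245588715583), np.float64(74.22808324533524)]
now -0.03 [np.float64(128.23549266582202), np.float64(64.00244336205095)]
```

The actual fingertips sit about 20 mm behind the reported TCP. The image shows it, and so does the contact: the shut tips are riding on top of the handle, at about z 55 mm. I'll lift, open and grasp about 22 mm deeper.

>>> {"api": "arm_command", "payload": {
  "motion": [0, 0, -1, 0, 0, 0, 1, 0, 0, -0.5, 0, 0, 0, -1, 0, 0, 0, 0, 0, 0, -1, 0, 0, 0, 0, 0, 0, -1, 0, 0, 0, 0, 0, 0, -1, 0, 0, 0, 0, 0, 0, -1, 0, 0, 0, 0, 0, 0, -1, 0, 0, 0, 0, 0, 0, -1]
}}

```text
time: 6.38
position: [0.5866, -0.2857, 0.0582]
orientation: [0.174, 0.015, 0.985, -0.002]
force: [-0.7, 0.2, -0.1]
finger_gap: 0.0836
finger_force: 0.0
```

```bash
python3 - <<'E'
from h import *
Rt=frame(dr);go(Rt,np.array(G['blade'])+.022*Rt[:,2])
E
```

```text
t 6.38 pos [ 0.587 -0.286  0.058] force [-0.692  0.219 -0.103] gap 0.08356088400673863 q [ 0.279  0.541  0.253  1.979 -0.747  0.416  2.675]
target tcp [ 0.605 -0.287  0.009] turn units [ 0.007 -0.005 -0.001] shift units (target axes) [-0.008 -0.053  2.595] (cur axes) [-0.009 -0.054  2.595]
```

>>> {"api": "arm_command", "payload": {
  "motion": [0, -0.05, 0.9, 0, 0, 0, -1, 0, 0, 0.9, 0, 0, 0, -1, 0, 0, 0.8, 0, 0, 0, -1, 0, 0, 0, 0, 0, 0, -1]
}}

```text
time: 6.72
position: [0.6037, -0.2861, 0.0068]
orientation: [0.172, 0.015, 0.985, -0.001]
force: [-0.4, 1.6, 0.2]
finger_gap: 0.0854
finger_force: 0.0
```

>>> {"api": "arm_command", "payload": {
  "motion": [0, 0, 0, 0, 0, 0, 1, 0, 0, 0, 0, 0, 0, 1, 0, 0, 0, 0, 0, 0, 1, 0, 0, 0, 0, 0, 0, 1, 0, 0, 0, 0, 0, 0, 1, 0, 0, 0, 0, 0, 0, 1, 0, 0, 0, 0, 0, 0, 1, 0, 0, 0, 0, 0, 0, 1]
}}

```text
time: 7.38
position: [0.605, -0.2897, 0.0112]
orientation: [0.175, 0.016, 0.984, -0.004]
force: [-1.8, -5.1, 3.8]
finger_gap: 0.0138
finger_force: 58.7
```

```bash
python3 -c "
from h import *
s,p,Rc=cur();go(Rc,p+[0,0,.1],False);print(s['finger_force'])"
```

```text
t 7.38 pos [ 0.605 -0.29   0.011] force [-1.796 -5.091  3.828] gap 0.013796206136954776 q [ 0.332  0.637  0.177  1.944 -0.812  0.341  2.738]
target tcp [ 0.605 -0.29   0.111] turn units [0. 0. 0.] shift units (target axes) [-1.726 -0.014 -4.693] (cur axes) [-1.726 -0.014 -4.693]
58.685454949736595
```

>>> {"api": "arm_command", "payload": {
  "motion": [0, 0, 0, 0, 0, 0, 1, 0, 0, 0, 0, 0, 0, 1, 0, 0, 0, 0, 0, 0, 1]
}}

```text
time: 7.63
position: [0.605, -0.2897, 0.0112]
orientation: [0.175, 0.016, 0.984, -0.004]
force: [-2.6, -3.8, 5.5]
finger_gap: 0.0145
finger_force: 58.9
```

```bash
python3 - <<'E'
from h import *
import cv2
print(sense()["finger_gap"])
a=grab_frame("scene")[:,:,::-1];cv2.imwrite("pics/s3.png",a)
a=cv2.resize(a[100:190,210:310],(60,54),interpolation=cv2.INTER_AREA).astype(int)
for k,r in enumerate(a): print("%5.1f "%(100+k*5/3),"".join("#" if p.max()<70 else "w" if p[2]-p[0]>45 else "." for p in r))
E
```

```text
0.01453229237916343
100.0  .....................###################....................
101.7  ......................#################.....................
103.3  ......................#################.....................
105.0  ......................#################.....................
106.7  .....................##################.....................
108.3  ..................####################......................
110.0  ..................####################......................
111.7  ..................###################.......................
113.3  ..................###################.......................
115.0  ..................###################.......................
116.7  ...................##################.......................
118.3  ...................##################.......................
120.0  ...................##.##############........................
121.7  ...................##.##############........................
123.3  ...................##.###############.......................
125.0  ....................#################................
[... 1891 characters left out ...]
wwwwwwwwwwwwwwwwwwww
173.3  ...............wwwwwwwwwwwwwwwwwwwwww...wwwwwwwwwwwwwwwwwwww
175.0  ................wwwwwwwwwwwwwwwwwwww...wwwwwwwwwwwwwwwwwwwww
176.7  .................wwwwwwwwwwwwwwwwwww.wwwwwwwwwwwwwwwwwwwwwww
178.3  ..................wwwwwwwwwwwwwwwwwwwwwwwwwwwwwwwwwwwwwwwwww
180.0  ...................wwwwwwwwwwwwwwwwwwwwwwwwwwwwwwwwwwwwwwwww
181.7  ....................wwwwwwwwwwwwwwwwwwwwwwwwwwwwwwwwwwwwwwww
183.3  .....................wwwwwwwwwwwwwwwwwwwwwwwwwwwwwwwwww.wwww
185.0  .......................wwwwwwwwwwwwwwwwwwwwwwwwwwwwwwwwwwwww
186.7  ........................wwwwwwwwwwwwwwwwwwwwwwwwwwwwwwwwwwww
188.3  ..........................wwwwwwwwwwwwwwwwwwwwwww...wwwwwwww
```

```bash
cat >> h.py <<'E'
import json
def TF(d):
    d=np.array(d)/np.linalg.norm(d);l=np.cross([0,0,1],d);l/=np.linalg.norm(l);return np.c_[d,l,np.cross(d,l)]
def hold(name,G0,d):   # store held tool in TCP frame
    s,p,Rc=cur();json.dump([list(Rc.T@(np.array(G0)-p)),(Rc.T@TF(d)).tolist()],open(name+".json","w"))
def goto(name,org,d):
    o,Rel=map(np.array,json.load(open(name+".json")));Rt=TF(d)@Rel.T;go(Rt,np.array(org)-Rt@o,False)
def org():
    o,Rel=map(np.array,json.load(open(NAME+".json")));s,p,Rc=cur();return p+Rc@o,Rc@Rel
E
python3 -c "
from h import *
hold('blade',np.array(G['blade'])+[0,0,.001],dr)
goto('blade',np.array(G['blade'])+[0,0,.15],dr)
goto('blade',pre(1,.09),-ax)"
```

```text
t 7.68 pos [ 0.605 -0.29   0.011] force [-2.559 -5.631  5.56 ] gap 0.013920892577495632 q [ 0.332  0.637  0.176  1.944 -0.812  0.341  2.738]
target tcp [ 0.605 -0.29   0.16 ] turn units [-0. -0.  0.] shift units (target axes) [-2.572 -0.019 -6.992] (cur axes) [-2.572 -0.019 -6.992]
t 7.68 pos [ 0.605 -0.29   0.011] force [-2.559 -5.631  5.56 ] gap 0.013920892577495632 q [ 0.332  0.637  0.176  1.944 -0.812  0.341  2.738]
target tcp [0.464 0.237 0.14 ] turn units [ 0.004  8.713 -1.434] shift units (target axes) [ 6.846 26.786 -4.454] (cur axes) [ 5.182 26.069 -8.82 ]
```

Lifting gently, checking the grip.

>>> {"api": "arm_command", "payload": {
  "motion": [-0.18, 0, -0.5, 0, 0, 0, 1, -0.34, 0, -0.93, 0, 0, 0, 1, -0.34, 0, -0.93, 0, 0, 0, 1, -0.34, 0, -0.93, 0, 0, 0, 1, -0.34, 0, -0.93, 0, 0, 0, 1, -0.34, 0, -0.93, 0, 0, 0, 1, -0.34, 0, -0.93, 0, 0, 0, 1, -0.34, 0, -0.93, 0, 0, 0, 1]
}}

```text
time: 8.35
position: [0.6041, -0.285, 0.1596]
orientation: [0.173, 0.014, 0.985, -0.001]
force: [-0.2, -0.0, -0.6]
finger_gap: 0.0137
finger_force: 59.1
```

```bash
python3 -c "
from h import *
goto('blade',pre(1,.09),-ax)"
```

```text
t 8.35 pos [ 0.604 -0.285  0.16 ] force [-0.209 -0.004 -0.56 ] gap 0.013736844982593028 q [ 0.131  0.42   0.422  1.897 -0.581  0.619  2.475]
target tcp [0.464 0.237 0.14 ] turn units [ 0.078  8.665 -1.378] shift units (target axes) [ 4.306 26.576  2.523] (cur axes) [ 7.647 25.885 -1.628]
```

>>> {"api": "arm_command", "payload": {
  "motion": [0, 0, 0, 0.01, 0.963, -0.153, 1, 0, 0, 0, 0.01, 0.963, -0.153, 1, 0, 0, 0, 0.01, 0.963, -0.153, 1, 0, 0, 0, 0.01, 0.963, -0.153, 1, 0, 0, 0, 0.01, 0.963, -0.153, 1, 0, 0, 0, 0.01, 0.963, -0.153, 1, 0, 0, 0, 0.01, 0.963, -0.153, 1, 0, 0, 0, 0.01, 0.963, -0.153, 1]
}}

```text
time: 9.02
position: [0.6045, -0.2854, 0.1594]
orientation: [-0.135, -0.033, 0.99, -0.009]
force: [-0.2, 0.4, -1.8]
finger_gap: 0.0139
finger_force: 59.0
```

>>> {"api": "arm_command", "payload": {
  "motion": [0, 0, 0, 0.01, 0.963, -0.153, 1, 0.16, 0.98, 0.09, 0, 0, 0, 1, 0.16, 0.98, 0.09, 0, 0, 0, 1, 0.16, 0.98, 0.09, 0, 0, 0, 1, 0.16, 0.98, 0.09, 0, 0, 0, 1, 0.16, 0.98, 0.09, 0, 0, 0, 1, 0.16, 0.98, 0.09, 0, 0, 0, 1, 0.16, 0.98, 0.09, 0, 0, 0, 1]
}}

```text
time: 9.68
position: [0.5675, -0.15, 0.1537]
orientation: [-0.172, -0.038, 0.984, -0.009]
force: [0.2, 0.5, -0.3]
finger_gap: 0.0136
finger_force: 59.1
```

```bash
python3 -c "
from h import *
goto('blade',pre(1,.09),-ax)"
```

```text
t 9.68 pos [ 0.568 -0.15   0.154] force [ 0.182  0.524 -0.329] gap 0.013613471903982433 q [-0.219  0.665  0.561  1.566 -0.211  1.328  2.03 ]
target tcp [0.464 0.237 0.14 ] turn units [-0.019 -0.01  -0.024] shift units (target axes) [ 3.195 19.698  1.829] (cur axes) [ 3.231 19.694  1.801]
```

>>> {"api": "arm_command", "payload": {
  "motion": [0.4, 0.98, 0, 0, 0, 0, 1, 0.4, 0.98, 0, 0, 0, 0, 1, 0.4, 0.98, 0, 0, 0, 0, 1, 0.4, 0.98, 0, 0, 0, 0, 1, 0.4, 0.98, 0, 0, 0, 0, 1, 0.4, 0.98, 0, 0, 0, 0, 1, 0.4, 0.98, 0, 0, 0, 0, 1, 0.4, 0.98, 0, 0, 0, 0, 1]
}}

```text
time: 10.35
position: [0.4946, 0.0013, 0.1745]
orientation: [-0.172, -0.039, 0.984, -0.01]
force: [0.7, -0.2, -0.5]
finger_gap: 0.0139
finger_force: 59.1
```

>>> {"api": "arm_command", "payload": {
  "motion": [0, 0.98, 0.15, 0, 0, 0, 1, 0, 0.98, 0.15, 0, 0, 0, 1, 0, 0.98, 0.15, 0, 0, 0, 1, 0, 0.98, 0.15, 0, 0, 0, 1, 0, 0.98, 0.15, 0, 0, 0, 1, 0, 0.98, 0.15, 0, 0, 0, 1, 0, 0.98, 0.15, 0, 0, 0, 1, 0, 0.98, 0.15, 0, 0, 0, 1]
}}

```text
time: 11.02
position: [0.4743, 0.1566, 0.1506]
orientation: [-0.172, -0.039, 0.984, -0.01]
force: [-0.6, -0.5, -0.6]
finger_gap: 0.0141
finger_force: 59.1
```

>>> {"api": "arm_command", "payload": {
  "motion": [0, 0.98, 0.15, 0, 0, 0, 1, 0, 0.98, 0.15, 0, 0, 0, 1, 0, 0.98, 0.15, 0, 0, 0, 1, 0, 0.98, 0.15, 0, 0, 0, 1, 0, 0, 0, 0, 0, 0, 1]
}}

```text
time: 11.43
position: [0.4627, 0.2379, 0.1381]
orientation: [-0.173, -0.042, 0.984, -0.01]
force: [-0.6, 0.9, -0.3]
finger_gap: 0.014
finger_force: 59.1
```

```bash
python3 - <<'E'
from h import *
import cv2
goto('blade',pre(1,.09),-ax)
import h;h.NAME='blade';o,Rr=org()
print("org",o,"dir",Rr[:,0])
for n in("top","scene"):
    i=grab_frame(n)[:,:,::-1].copy();cv2.imwrite(f"pics/p1{n}.png",i)
b=o+Rr[:,0]*.08
print("proj butt,org,mouth1 top",proj("top",np.array([b,o,o-Rr[:,0]*.064,F+row*.075+ax*.04])),"scene",proj("scene",np.array([b,o,o-Rr[:,0]*.064])))
x=cv2.imread("pics/p1top.png");y=cv2.imread("pics/p1scene.png")
cv2.imwrite("pics/p1.png",np.hstack([cv2.resize(x[185:285,160:260],(400,400),interpolation=2),cv2.resize(y[190:320,380:510],(400,400),interpolation=2)]))
E
```

```text
t 11.43 pos [0.463 0.238 0.138] force [-0.634  0.918 -0.321] gap 0.013951364452834524 q [-0.772  0.552  0.424  1.751 -0.326  1.245  1.45 ]
target tcp [0.464 0.237 0.14 ] turn units [-0.039 -0.03   0.055] shift units (target axes) [-0.013 -0.054 -0.085] (cur axes) [-0.012 -0.054 -0.085]
org [0.476 0.241 0.176] dir [ 0.762  0.064 -0.645]
proj butt,org,mouth1 top [[205.621 259.236]
 [204.239 288.17 ]
 [202.964 314.876]
 [206.792 242.58 ]] scene [[449.872 232.891]
 [472.307 195.942]
 [490.646 165.737]]
```

View pics/p1.png

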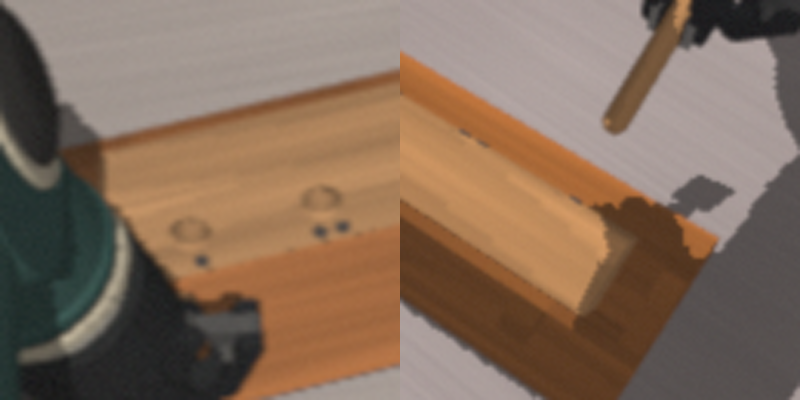

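```bash
python3 - <<'E'
import cv2
i=cv2.imread("pics/p1top.png")[236:336,170:260].astype(int)
for k,r in enumerate(i[::2]): print("%3d "%(236+2*k),"".join("#" if p.max()<75 else "w" if p[2]-p[0]>45 else "g" if p[1]>p[2]+15 else "." for p in r))
E
```

```text
236  ################..wwwwwwwwwwwwwwwwwwwwwwwwwwwwwwwwwwwwwwwwwwwwwwwwwwwwwwwwwwwwwwwwwwwwwwww
238  ##################..wwwwwwwwwwwwwwwwwwwwwwwwwwwwwwwwwwwwwwwwwwwwwwwwwwwwwwwwwwwwwwwwwwwwww
240  ##################....wwwwwwwwwwwwwwwwwwwwwwwwwwwwwwwwwwwwwwwwwwwwwwwwwwwww.wwwwwwwwwwwwww
242  ##################.....wwwwwwwwwwwwwwwwwwwwwwwwwwwwwwwwwwwwwwwwwwwwww...ww...wwwwwwwwwwwww
244  ##################......wwwwwwwwwwwwwwwwwwwwwwwwwwwwwwwwwwwwwwwwwwwwwwwwwwwwwwwwwwwwwwwwww
246  ##################.....##.wwwwwwwwwwwwwwwwwwwwwwwwwwwwwwwwwwwwwwwwwwwwwwwwwwwwwwwwwwwwwwww
248  ################g#.....####.wwwwwwwwwwwwwwwwwwwwwwwwwwwwwwwwwwwwwwwwwwwwwwwwwwwwwwwwwwwwww
250  ###############gg#.....######wwwwwwwwww...wwwwwwwwwwwwwwwwwwwwwwwwwwwwwwwwwwwwwwwwwwwwwwww
252  ##############gg##.....########wwwwwwwwwwwwwwwwwwwwwwwwwwwwwwwwwwwwwwwwwwwwwwwwwwwwwwwwwww
254  #############gg##.....##########.wwwwwwwwwwwwwwwwwwwwwwwwwwwwwwwwwwwwwwwwwwwwwwwwwwwwwwwww
256  ############gg##......###########wwwwwwwwwwwwwwwwwwwwwwwwwwwwwwwwwwwwwwwwwwwwwwwwwwwwwwwww
258  ##########ggg##......#############.wwww
[... 2999 characters left out ...]
............................
322  ............................###########...................................................
324  ............................###########...................................................
326  ............................###########...................................................
328  ............................###########...................................................
330  ............................###########...................................................
332  ............................########......................................................
334  ...........................####...........................................................
```

The scene view shows the butt at (449,231), against (450,233) predicted. The top view shows the handle at column 204 and the ferrule at row 314, as predicted. Now I'll work out the insertion.

```bash
python3 - <<'E'
from h import *
goto('blade',pre(1,.042,dy=-.001),-ax)
o,Rel=json.load(open('blade.json'));print("axis units/20mm",np.array(Rel)[:,0])
E
```

```text
t 11.53 pos [0.464 0.233 0.139] force [-0.047 -0.492 -0.286] gap 0.013911595707557093 q [-0.768  0.551  0.428  1.752 -0.323  1.244  1.451]
target tcp [0.5   0.239 0.109] turn units [-0.055 -0.008 -0.009] shift units (target axes) [-2.211  0.131  0.788] (cur axes) [-2.212  0.136  0.786]
axis units/20mm [-0.939  0.002  0.345]
```

>>> {"api": "arm_command", "payload": {
  "motion": [-0.55, 0.04, 0.2, -0.05, 0, 0, 1, -0.55, 0.03, 0.2, 0, 0, 0, 1, -0.55, 0.03, 0.2, 0, 0, 0, 1, -0.55, 0.03, 0.19, 0, 0, 0, 1, 0, 0, 0, 0, 0, 0, 1]
}}

```text
time: 11.95
position: [0.503, 0.2366, 0.107]
orientation: [-0.171, -0.037, 0.984, -0.009]
force: [-0.2, 0.0, -0.8]
finger_gap: 0.0139
finger_force: 59.1
```

```bash
cat >> h.py <<'E'
def rel(k):
    import h
    o,Rr=org();b=o+Rr[:,0]*.08-(F+row*.075*(2-k));s=sense()
    print("butt in pocket: along row %.4f across %.4f height %.4f"%(b@row,b@np.cross(row,ax),b@ax),"force: ax %.1f row %.1f across %.1f"%(s["force"]@ax,s["force"]@row,s["force"]@np.cross(row,ax)),"ang",np.arccos(min(1,-Rr[:,0]@ax)),"gap",s["finger_gap"])
    print("row,across in tool units/mm",cur()[2].T@row/20,cur()[2].T@np.cross(row,ax)/20)
E
python3 -c "
import h;h.NAME='blade';h.rel(1)"
```

```text
butt in pocket: along row -0.0038 across 0.0003 height 0.0390 force: ax -0.3 row 0.0 across -0.7 ang 0.005382153321466192 gap 0.013897034561349036
row,across in tool units/mm [ 0.    0.05 -0.  ] [-0.017 -0.    -0.047]
```

>>> {"api": "arm_command", "payload": {
  "motion": [-0.25, 0.1, 0.09, 0, 0, 0, 1, -0.25, 0, 0.09, 0, 0, 0, 1, 0, 0, 0, 0, 0, 0, 1]
}}

```text
time: 12.2
position: [0.5099, 0.2403, 0.1016]
orientation: [-0.171, -0.037, 0.984, -0.008]
force: [-0.5, 0.9, -1.8]
finger_gap: 0.0142
finger_force: 59.0
```

```bash
python3 -c "
import h;h.NAME='blade';h.rel(1)"
```

```text
butt in pocket: along row -0.0005 across 0.0007 height 0.0300 force: ax -0.8 row 0.9 across -1.6 ang 0.003246984301774253 gap 0.014212175112757889
row,across in tool units/mm [ 0.    0.05 -0.  ] [-0.017 -0.    -0.047]
```

>>> {"api": "arm_command", "payload": {
  "motion": [-0.25, 0, 0.09, 0, 0, 0, 1, -0.25, 0, 0.09, 0, 0, 0, 1, -0.25, 0, 0.09, 0, 0, 0, 1, 0, 0, 0, 0, 0, 0, 1]
}}

```text
time: 12.53
position: [0.5219, 0.2409, 0.0915]
orientation: [-0.171, -0.037, 0.984, -0.009]
force: [-0.1, -0.4, -3.7]
finger_gap: 0.0139
finger_force: 58.9
```

```bash
python3 -c "
import h;h.NAME='blade';h.rel(1)"
```

```text
butt in pocket: along row -0.0009 across 0.0007 height 0.0144 force: ax -2.3 row -0.4 across -2.9 ang 0.003452092914788804 gap 0.013912219460170266
row,across in tool units/mm [ 0.    0.05 -0.  ] [-0.017 -0.    -0.047]
```

>>> {"api": "arm_command", "payload": {
  "motion": [-0.22, 0, 0.13, 0, 0, 0, 1, -0.22, 0, 0.11, 0, 0, 0, 1, 0, 0, 0, 0, 0, 0, 1]
}}

```text
time: 12.78
position: [0.5295, 0.2414, 0.0841]
orientation: [-0.17, -0.037, 0.985, -0.009]
force: [-0.4, -0.0, -3.3]
finger_gap: 0.014
finger_force: 58.9
```

```bash
python3 -c "
import h;h.NAME='blade';h.rel(1)"
```

```text
butt in pocket: along row -0.0011 across 0.0000 height 0.0038 force: ax -1.8 row -0.0 across -2.8 ang 0.004496605940410258 gap 0.013992397334406867
row,across in tool units/mm [ 0.    0.05 -0.  ] [-0.017 -0.    -0.047]
```

```bash
python3 - <<'E'
from h import *
import cv2,h
h.NAME='blade';o,Rr=org();d=Rr[:,0]
print(proj("top",np.array([o-d*.064,o])),proj("scene",np.array([o+d*.04,o])))
x=grab_frame("top")[:,:,::-1];y=grab_frame("scene")[:,:,::-1]
cv2.imwrite("pics/p2.png",np.hstack([cv2.resize(x[215:315,160:260],(400,400),interpolation=2),cv2.resize(y[170:290,390:510],(400,400),interpolation=2)]))
E
```

```text
[[205.312 279.219]
 [206.494 256.551]] [[435.949 252.892]
 [447.092 234.834]]
```

View pics/p2.png

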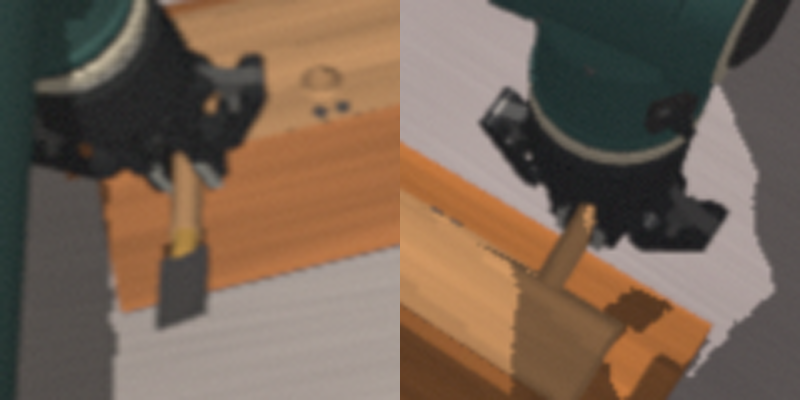

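The handle is in the bore. The ferrule end is at (206,279), against a prediction of (205,279). I'll push on to the bottom.

>>> {"api": "arm_command", "payload": {
  "motion": [-0.2, 0, 0.1, 0, 0, 0, 1, 0, 0, 0, 0, 0, 0, 1]
}}

```text
time: 13.05
position: [0.5311, 0.2417, 0.0812]
orientation: [-0.172, -0.037, 0.984, -0.008]
force: [-4.2, -0.5, -0.6]
finger_gap: 0.014
finger_force: 59.1
```

>>> {"api": "arm_command", "payload": {
  "motion": [-0.2, 0, 0.07, 0, 0, 0, 1, 0, 0, 0, 0, 0, 0, 1]
}}

```text
time: 13.22
position: [0.5303, 0.242, 0.0804]
orientation: [-0.177, -0.038, 0.983, -0.008]
force: [-15.6, -2.2, 13.4]
finger_gap: 0.0138
finger_force: 59.7
```

```bash
python3 -c "
import h;h.NAME='blade';h.rel(1)"
```

```text
butt in pocket: along row -0.0005 across -0.0031 height 0.0003 force: ax 20.6 row -0.9 across 0.2 ang 0.01063171678569765 gap 0.013787080187957058
row,across in tool units/mm [ 0.    0.05 -0.  ] [-0.017 -0.    -0.047]
```

It has bottomed: the axial force is 20 N at about 0 height. I'll relax, release and retract.

>>> {"api": "arm_command", "payload": {
  "motion": [0.12, 0, -0.05, 0, 0, 0, 1, 0, 0, 0, 0, 0, 0, -1, 0, 0, 0, 0, 0, 0, -1, 0, 0, 0, 0, 0, 0, -1, 0, 0, 0, 0, 0, 0, -1, 0, 0, 0, 0, 0, 0, -1, 0, 0, -0.5, 0, 0, 0, -1, 0, 0, -1, 0, 0, 0, -1]
}}

```text
time: 13.88
position: [0.5416, 0.2425, 0.1077]
orientation: [-0.173, -0.037, 0.984, -0.009]
force: [-0.3, 0.2, 0.8]
finger_gap: 0.0855
finger_force: 0.0
```

>>> {"api": "arm_command", "payload": {
  "motion": [0, 0, -1, 0, 0, 0, -1, 0, 0, -1, 0, 0, 0, -1, 0, 0, -1, 0, 0, 0, -1, 0, 0, -1, 0, 0, 0, -1, 0, 0, -1, 0, 0, 0, -1]
}}

```text
time: 14.3
position: [0.5776, 0.2456, 0.2048]
orientation: [-0.17, -0.037, 0.985, -0.008]
force: [0.9, 0.5, 0.3]
finger_gap: 0.0856
finger_force: 0.0
```

```bash
python3 - <<'E'
from h import *
import cv2
Rt=frame(dr);go(Rt,np.array(G['tri'])+.030*Rt[:,2]+[-.024,0,.09])
i=grab_frame("top")[:,:,::-1];cv2.imwrite("pics/a1.png",i);i=i[225:300,180:240].astype(int)
for k,r in enumerate(i[::2]): print("%3d "%(225+2*k),"".join("#" if p.max()<75 else "w" if p[2]-p[0]>45 else "." for p in r))
E
```

```text
t 14.3 pos [0.578 0.246 0.205] force [0.858 0.466 0.344] gap 0.08559256444626859 q [-0.678  0.661  0.447  1.401 -0.331  1.487  1.464]
target tcp [ 0.587 -0.213  0.092] turn units [-0.039 -8.649  1.356] shift units (target axes) [  0.843 -22.886   5.698] (cur axes) [ -0.723 -22.86    5.817]
225  wwwwwwwwwwwwwwwwwwwwwwwww......wwwwwwwwwwwwwwwwwwwwwwwwwwwww
227  wwwwwwwwwwwwwwwwwwwwwwwwww...wwwwwwwwwwwwwwwwwwwwwwwwwwwwwww
229  wwwwwwwwwwwwwwwwwwwwwwwwwwwwwwwwwwwwwwwwwwwwwwwwwwwwwwwwwwww
231  wwwwwwwwwwwwwwwwwwwwwwwwwwwwwwwwwwwwwwwwwwwwwwwwwwwwwwwwwwww
233  wwwwwwwwwwwwwwwwwwwwwwwwwwwwwwwwwwwwwwwwwwwwwwwwwwwwwwwwwwww
235  wwwwwwwwwwwwwwwwwwwwwwwwwwwwwwwwwwwwwwwwwwwwwwwwwwwwwwwwwwww
237  wwwwwwwwwwwwwwwwwwwwwwwwwwwwwwwwwwwwwwwwwwwwwwwwwwwwwwwwwwww
239  wwwwwwwwwwwwwwwwwwwwwwwwwwwwwwwwwwwwwwwwwwwwwwwwwwwwwwwwwwww
241  wwwwwwwwwwwwwwwwwwwwwwwwwwwwwwwwwwwwwwwwwwwwwwwwwwwwwwwwwwww
243  wwwwwwwwwwwwwwwwwwwwwwwwwwwwwwwwwwwwwwwwwwwwwwwwwwwwwwwwwww.
245  wwwwwwwwwwwwwwwwwwwwwwwwwwwwwwwwwwwwwwwwwwwwwwwwwwwwwwwwwwww
247  wwwwwwwwwwwwwwwwwwwwwwwwwwwwwwwwwwwwwwwwwwwwwwwwwwwwwwwwwwww
249  wwwwwwwwwwww
[... 998 characters left out ...]
wwwwwwww.#.wwwwwwwwwwwwwwwwwwwwwwwwwwwww
281  ........wwwwwwwwwwwww.ww...###.wwwwwwwwwwwwwwwwwwwwwwwwwwww.
283  ........wwwwwwwwwww.##########wwwwwwwwwwwwwwwwwwwww.........
285  .........wwwwwwwwww.#########.wwwwwwwwwwwww.................
287  .........wwwwwwwwww.#########.wwwww.........................
289  .........wwwwwwwwww.#########...............................
291  ..........wwwwwwww..#########...............................
293  ....................#########...............................
295  ...................##########...............................
297  ...................####.....................................
299  ............................................................
```

The blade's ferrule end sits at row 281, so it is seated and stayed put. Next is the triangle tool.

>>> {"api": "arm_command", "payload": {
  "motion": [0, 0, 0, 0, -0.96, 0.15, -1, 0, 0, 0, 0, -0.96, 0.15, -1, 0, 0, 0, 0, -0.96, 0.15, -1, 0, 0, 0, 0, -0.96, 0.15, -1, 0, 0, 0, 0, -0.96, 0.15, -1, 0, 0, 0, 0, -0.96, 0.15, -1, 0, 0, 0, 0, -0.96, 0.15, -1, 0, 0, 0, 0, -0.96, 0.15, -1]
}}

```text
time: 15.02
position: [0.5773, 0.2458, 0.2042]
orientation: [0.138, 0.009, 0.99, -0.004]
force: [-0.1, 0.2, -0.2]
finger_gap: 0.0853
finger_force: 0.0
```

>>> {"api": "arm_command", "payload": {
  "motion": [0, 0, 0, 0, -0.96, 0.15, -1, 0, -1, 0, 0, 0, 0, -1, 0, -1, 0, 0, 0, 0, -1, 0, -1, 0, 0, 0, 0, -1, 0, -1, 0, 0, 0, 0, -1, 0, -1, 0, 0, 0, 0, -1, 0, -1, 0, 0, 0, 0, -1, 0, -1, 0, 0, 0, 0, -1]
}}

```text
time: 15.68
position: [0.573, 0.1047, 0.2042]
orientation: [0.174, 0.014, 0.985, -0.004]
force: [0.3, -0.2, -0.7]
finger_gap: 0.0854
finger_force: 0.0
```

>>> {"api": "arm_command", "payload": {
  "motion": [0, -1, 0, 0, 0, 0, -1, 0, -1, 0, 0, 0, 0, -1, 0, -1, 0, 0, 0, 0, -1, 0, -1, 0, 0, 0, 0, -1, 0, -1, 0, 0, 0, 0, -1, 0, -1, 0, 0, 0, 0, -1, 0, -1, 0, 0, 0, 0, -1, 0, -1, 0, 0, 0, 0, -1]
}}

```text
time: 16.35
position: [0.5683, -0.0554, 0.2048]
orientation: [0.174, 0.014, 0.985, -0.004]
force: [-0.2, -0.1, 0.6]
finger_gap: 0.0856
finger_force: 0.0
```

```bash
python3 - <<'E'
from h import *
Rt=frame(dr);go(Rt,np.array(G['tri'])+.028*Rt[:,2]-.09*Rt[:,2]); go(Rt,np.array(G['tri'])+.028*Rt[:,2])
E
```

```text
t 16.35 pos [ 0.568 -0.055  0.205] force [-0.205 -0.059  0.63 ] gap 0.08564170718154106 q [-0.538  0.173  0.646  2.116 -0.23   0.548  1.801]
target tcp [ 0.58  -0.212  0.088] turn units [-0.031 -0.006  0.016] shift units (target axes) [ 1.246 -7.794  5.74 ] (cur axes) [ 1.253 -7.778  5.759]
t 16.35 pos [ 0.568 -0.055  0.205] force [-0.205 -0.059  0.63 ] gap 0.08564170718154106 q [-0.538  0.173  0.646  2.116 -0.23   0.548  1.801]
target tcp [ 0.61  -0.213  0.004] turn units [-0.031 -0.006  0.016] shift units (target axes) [ 1.246 -7.794 10.24 ] (cur axes) [ 1.251 -7.767 10.259]
```

>>> {"api": "arm_command", "payload": {
  "motion": [0.155, -0.97, 0.4, -0.03, 0, 0.015, -1, 0.155, -0.97, 0.4, 0, 0, 0, -1, 0.155, -0.97, 0.4, 0, 0, 0, -1, 0.155, -0.97, 0.4, 0, 0, 0, -1, 0.155, -0.97, 0.4, 0, 0, 0, -1, 0.155, -0.97, 0.4, 0, 0, 0, -1, 0.155, -0.97, 0.4, 0, 0, 0, -1, 0.155, -0.97, 0.4, 0, 0, 0, -1]
}}

```text
time: 17.02
position: [0.5623, -0.2106, 0.1358]
orientation: [0.174, 0.015, 0.985, -0.003]
force: [0.7, 0.5, -0.2]
finger_gap: 0.0855
finger_force: 0.0
```

```bash
python3 - <<'E'
from h import *
Rt=frame(dr);go(Rt,np.array(G['tri'])+.028*Rt[:,2])
E
```

```text
t 17.02 pos [ 0.562 -0.211  0.136] force [ 0.66   0.483 -0.229] gap 0.08553095264072502 q [-0.045  0.348  0.492  2.086 -0.631  0.494  2.459]
target tcp [ 0.61  -0.213  0.004] turn units [-0.006 -0.006  0.006] shift units (target axes) [-0.    -0.028  7.021] (cur axes) [-0.004 -0.024  7.021]
```

>>> {"api": "arm_command", "payload": {
  "motion": [0, -0.1, 1, 0, 0, 0, -1, 0, 0, 1, 0, 0, 0, -1, 0, 0, 1, 0, 0, 0, -1, 0, 0, 1, 0, 0, 0, -1, 0, 0, 1, 0, 0, 0, -1, 0, 0, 1, 0, 0, 0, -1, 0, 0, 0.5, 0, 0, 0, -1, 0, 0, 0.5, 0, 0, 0, -1]
}}

```text
time: 17.68
position: [0.61, -0.2131, 0.0033]
orientation: [0.173, 0.015, 0.985, -0.003]
force: [-0.8, 0.4, -0.3]
finger_gap: 0.0853
finger_force: 0.0
```

>>> {"api": "arm_command", "payload": {
  "motion": [0, 0, 0, 0, 0, 0, 1, 0, 0, 0, 0, 0, 0, 1, 0, 0, 0, 0, 0, 0, 1, 0, 0, 0, 0, 0, 0, 1, 0, 0, 0, 0, 0, 0, 1, 0, 0, 0, 0, 0, 0, 1, 0, 0, 0, 0, 0, 0, 1, 0, 0, 0, 0, 0, 0, 1]
}}

```text
time: 18.35
position: [0.6102, -0.2148, 0.005]
orientation: [0.174, 0.015, 0.985, -0.004]
force: [-2.2, -4.2, 5.6]
finger_gap: 0.0142
finger_force: 58.6
```

```bash
python3 - <<'E'
from h import *
hold('tri',np.array(G['tri'])+[0,0,.001],dr)
goto('tri',np.array(G['tri'])+[0,0,.15],dr)
E
```

```text
t 18.35 pos [ 0.61  -0.215  0.005] force [-2.236 -4.174  5.568] gap 0.014152757763471975 q [ 0.169  0.62   0.215  2.016 -0.909  0.28   2.715]
target tcp [ 0.61  -0.215  0.154] turn units [-0. -0. -0.] shift units (target axes) [-2.557 -0.023 -6.997] (cur axes) [-2.557 -0.023 -6.997]
```

>>> {"api": "arm_command", "payload": {
  "motion": [-0.18, 0, -0.5, 0, 0, 0, 1, -0.34, 0, -0.93, 0, 0, 0, 1, -0.34, 0, -0.93, 0, 0, 0, 1, -0.34, 0, -0.93, 0, 0, 0, 1, -0.34, 0, -0.93, 0, 0, 0, 1, -0.34, 0, -0.93, 0, 0, 0, 1, -0.34, 0, -0.93, 0, 0, 0, 1, -0.34, 0, -0.93, 0, 0, 0, 1]
}}

```text
time: 19.02
position: [0.6095, -0.2113, 0.1537]
orientation: [0.173, 0.014, 0.985, -0.002]
force: [0.6, 0.5, -0.5]
finger_gap: 0.0146
finger_force: 58.7
```

>>> {"api": "arm_command", "payload": {
  "motion": [0, 0, 0, 0.01, 0.963, -0.153, 1, 0, 0, 0, 0.01, 0.963, -0.153, 1, 0, 0, 0, 0.01, 0.963, -0.153, 1, 0, 0, 0, 0.01, 0.963, -0.153, 1, 0, 0, 0, 0.01, 0.963, -0.153, 1, 0, 0, 0, 0.01, 0.963, -0.153, 1, 0, 0, 0, 0.01, 0.963, -0.153, 1, 0, 0, 0, 0.01, 0.963, -0.153, 1]
}}

```text
time: 19.68
position: [0.61, -0.2114, 0.1532]
orientation: [-0.136, -0.033, 0.99, -0.009]
force: [0.6, -0.2, -0.4]
finger_gap: 0.0148
finger_force: 58.6
```

```bash
python3 - <<'E'
from h import *
goto('tri',pre(2,.09,dy=-.001),-ax)
E
```

```text
t 19.68 pos [ 0.61  -0.211  0.153] force [ 0.563 -0.226 -0.358] gap 0.014784108134268694 q [-0.175  0.738  0.66   1.469 -0.305  1.319  2.154]
target tcp [0.467 0.161 0.134] turn units [-0.022  0.927 -0.178] shift units (target axes) [ 4.982 19.138  2.757] (cur axes) [ 5.442 19.068  2.336]
```

>>> {"api": "arm_command", "payload": {
  "motion": [0, 0, 0, -0.02, 0.93, -0.18, 1, 0.5, 0.96, 0, 0, 0, 0, 1, 0.5, 0.96, 0, 0, 0, 0, 1, 0.5, 0.96, 0, 0, 0, 0, 1, 0.5, 0.96, 0, 0, 0, 0, 1, 0.5, 0.96, 0, 0, 0, 0, 1, 0.5, 0.96, 0, 0, 0, 0, 1, 0.5, 0.96, 0, 0, 0, 0, 1]
}}

```text
time: 20.35
position: [0.5324, -0.0819, 0.1759]
orientation: [-0.172, -0.039, 0.984, -0.009]
force: [0.2, 0.8, -0.2]
finger_gap: 0.0145
finger_force: 58.7
```

>>> {"api": "arm_command", "payload": {
  "motion": [0.5, 0.96, 0, 0, 0, 0, 1, 0.5, 0.96, 0, 0, 0, 0, 1, 0.5, 0.96, 0, 0, 0, 0, 1, 0, 0.96, 0.2, 0, 0, 0, 1, 0, 0.96, 0.3, 0, 0, 0, 1, 0, 0.96, 0.3, 0, 0, 0, 1, 0, 0.96, 0.3, 0, 0, 0, 1, 0, 0.96, 0.3, 0, 0, 0, 1]
}}

```text
time: 21.02
position: [0.4828, 0.0679, 0.1587]
orientation: [-0.171, -0.039, 0.984, -0.009]
force: [0.6, -0.9, -1.0]
finger_gap: 0.0142
finger_force: 58.7
```

>>> {"api": "arm_command", "payload": {
  "motion": [0, 0.96, 0.3, 0, 0, 0, 1, 0, 0.96, 0.3, 0, 0, 0, 1, 0, 0.96, 0.3, 0, 0, 0, 1, 0, 0.96, 0.3, 0, 0, 0, 1, 0, 0, 0, 0, 0, 0, 1]
}}

```text
time: 21.43
position: [0.4671, 0.147, 0.1348]
orientation: [-0.173, -0.042, 0.984, -0.009]
force: [-0.5, 0.6, 0.0]
finger_gap: 0.0145
finger_force: 58.7
```

```bash
cat >> h.py <<'E'
def line(k,L,off=0):   # compare held handle in the top view with prediction
    import cv2
    o,Rr=org();d=Rr[:,0];pts=[o-d*.03,o-d*.05,o-d*.064,o+d*.08]
    print("pred top",[q.round(1).tolist() for q in proj("top",np.array(pts))],"mouth",proj("top",F+row*.075*(2-k)+ax*.04))
    i=grab_frame("top")[:,:,::-1].astype(int);u,v=proj("top",pts[1])[0].astype(int)
    for r in range(v-18,v+22,2): print("%3d %3d "%(r,u-20),"".join("#" if p.max()<75 else "w" if p[2]-p[0]>45 else "." for p in i[r,u-20:u+21]))
E
python3 - <<'E'
from h import *
import h
goto('tri',pre(2,.09,dy=-.001),-ax);h.NAME='tri';rel(2);line(2,0)
E
```

```text
t 21.43 pos [0.467 0.147 0.135] force [-0.463  0.599  0.043] gap 0.014476433446574842 q [-0.754  0.543  0.581  1.827 -0.341  1.229  1.643]
target tcp [0.467 0.161 0.134] turn units [-0.01   0.003  0.07 ] shift units (target axes) [-0.052  0.695  0.019] (cur axes) [-0.056  0.695  0.018]
butt in pocket: along row -0.0145 across 0.0000 height 0.0912 force: ax 0.3 row 0.6 across -0.2 ang 0.005025637313665742 gap 0.014476433446574842
row,across in tool units/mm [-0.    0.05 -0.  ] [-0.017 -0.    -0.047]
pred top [[250.0, 288.8], [250.6, 297.1], [251.0, 303.0], [247.1, 249.0]] mouth [[239.75  234.636]]
279 230  #############..#wwwwwww....####..........
281 230  ##.wwww.####....wwwwwwww.................
283 230  ..........###....wwwwwww.................
285 230  ............#....wwwwwww.................
287 230  .................wwwwwww.................
289 230  .................wwwwwww.................
291 230  .................wwwwwww.................
293 230  .................wwwwwwww................
295 230  .................wwwwwwww................
297 230  .................wwwwwwww................
299 230  ..................wwwwwww................
301 230  ...................wwwwww................
303 230  ...................ww....................
305 230  .........................................
307 230  .........................................
309 230  .........................................
311 230  .........................................
313 230  .........................................
315 230  .........................................
317 230  .........................................
```

>>> {"api": "arm_command", "payload": {
  "motion": [0, 0.69, 0, 0, 0, 0.06, 1, -0.7, 0, 0.26, 0, 0, 0, 1, -0.7, 0, 0.26, 0, 0, 0, 1, -0.5, 0, 0.18, 0, 0, 0, 1, 0, 0, 0, 0, 0, 0, 1]
}}

```text
time: 21.9
position: [0.5003, 0.1574, 0.109]
orientation: [-0.171, -0.036, 0.985, -0.01]
force: [-0.7, -0.6, -0.4]
finger_gap: 0.0142
finger_force: 58.7
```

```bash
python3 - <<'E'
from h import *
import h
h.NAME='tri';rel(2)
E
```

```text
butt in pocket: along row -0.0078 across 0.0023 height 0.0488 force: ax 0.4 row -0.5 across -0.8 ang 0.008921625703035058 gap 0.014169035526512913
row,across in tool units/mm [ 0.    0.05 -0.  ] [-0.017 -0.    -0.047]
```

>>> {"api": "arm_command", "payload": {
  "motion": [0.03, 0.34, 0.08, 0, 0, 0, 1, 0, 0, 0, 0, 0, 0, 1, 0, 0, 0, 0, 0, 0, 1]
}}

```text
time: 22.15
position: [0.4974, 0.1652, 0.1091]
orientation: [-0.171, -0.037, 0.985, -0.009]
force: [-0.6, 0.2, -0.2]
finger_gap: 0.0146
finger_force: 58.7
```

```bash
python3 - <<'E'
from h import *
import h
h.NAME='tri';rel(2);line(2,0)
E
```

```text
butt in pocket: along row 0.0004 across 0.0010 height 0.0505 force: ax 0.4 row 0.3 across -0.5 ang 0.0069235725824385985 gap 0.01456418149864705
row,across in tool units/mm [ 0.    0.05 -0.  ] [-0.017 -0.    -0.047]
pred top [[241.1, 274.9], [241.4, 282.5], [241.6, 288.1], [239.6, 237.5]] mouth [[239.75  234.636]]
264 221  ################.wwwww.#######.wwwwwwwwww
266 221  ####.w.######..#.wwwwww.....###wwwwwwwwww
268 221  ##.wwwwwww##.....wwwwwww......wwwwwwwwwww
270 221  wwwwwwwwwwww##...wwwwwwwww...wwwwwwwwwwww
272 221  wwwwwwwwwwwww....wwwwwwwwwwwwwwwwwwwwwwww
274 221  wwwwwwwwwwwwwww.wwwwwwwwwwwwwwwwwwwwwwwww
276 221  wwwwwwwwwwwwwwwwwwwwwwwwwwwwwwwwwwwwww...
278 221  wwwwwwwwwwwwwwwwwwwwwwwwwwwwww...........
280 221  wwwwwwwwwwwwwwwwwwwwwwwww................
282 221  wwwwwwwwwwwww....wwwwwwww................
284 221  wwwwww............wwwwww.................
286 221  ..................wwwwww.................
288 221  ..................www..w.................
290 221  .........................................
292 221  .........................................
294 221  .........................................
296 221  .........................................
298 221  .........................................
300 221  .........................................
302 221  .........................................
```

>>> {"api": "arm_command", "payload": {
  "motion": [-0.46, -0.06, 0.19, 0, 0, 0, 1, -0.46, 0, 0.19, 0, 0, 0, 1, 0, 0, 0, 0, 0, 0, 1]
}}

```text
time: 22.45
position: [0.5134, 0.1645, 0.094]
orientation: [-0.171, -0.036, 0.985, -0.01]
force: [0.4, 0.6, -1.3]
finger_gap: 0.0146
finger_force: 58.8
```

```bash
python3 - <<'E'
from h import *
import h
h.NAME='tri';rel(2)
E
```

```text
butt in pocket: along row -0.0017 across -0.0004 height 0.0287 force: ax -1.2 row 0.6 across -0.7 ang 0.007787574781302184 gap 0.01464342524958858
row,across in tool units/mm [ 0.    0.05 -0.  ] [-0.017 -0.    -0.047]
```

>>> {"api": "arm_command", "payload": {
  "motion": [-0.23, 0, 0.09, 0, 0, 0, 1, -0.23, 0, 0.09, 0, 0, 0, 1, -0.23, 0, 0.09, 0, 0, 0, 1, -0.23, 0, 0.09, 0, 0, 0, 1, 0, 0, 0, 0, 0, 0, 1]
}}

```text
time: 22.87
position: [0.5274, 0.1653, 0.0811]
orientation: [-0.171, -0.036, 0.984, -0.01]
force: [-1.2, 1.0, -4.5]
finger_gap: 0.0144
finger_force: 58.6
```

```bash
python3 - <<'E'
from h import *
import h
h.NAME='tri';rel(2)
E
```

```text
butt in pocket: along row -0.0020 across -0.0013 height 0.0096 force: ax -2.1 row 1.1 across -4.2 ang 0.007542504174036662 gap 0.014359713709275882
row,across in tool units/mm [ 0.    0.05 -0.  ] [-0.017 -0.    -0.047]
```

>>> {"api": "arm_command", "payload": {
  "motion": [-0.2, 0.02, 0.12, 0, 0, 0, 1, -0.2, 0, 0.1, 0, 0, 0, 1, 0, 0, 0, 0, 0, 0, 1]
}}

```text
time: 23.12
position: [0.5342, 0.1661, 0.0747]
orientation: [-0.17, -0.036, 0.985, -0.01]
force: [-1.9, -0.6, -3.4]
finger_gap: 0.0141
finger_force: 58.5
```

>>> {"api": "arm_command", "payload": {
  "motion": [-0.2, 0, 0.08, 0, 0, 0, 1, 0, 0, 0, 0, 0, 0, 1]
}}

```text
time: 23.28
position: [0.5341, 0.1661, 0.0735]
orientation: [-0.174, -0.036, 0.984, -0.01]
force: [-11.1, -0.5, 8.3]
finger_gap: 0.0141
finger_force: 59.1
```

```bash
python3 - <<'E'
from h import *
import h
h.NAME='tri';rel(2)
E
```

```text
butt in pocket: along row -0.0017 across -0.0033 height -0.0008 force: ax 13.8 row 0.4 across -0.8 ang 0.0072294455262314344 gap 0.01412433110802603
row,across in tool units/mm [ 0.    0.05 -0.  ] [-0.017 -0.    -0.047]
```

>>> {"api": "arm_command", "payload": {
  "motion": [-0.08, 0, 0.03, 0, 0, 0, 1, 0, 0, 0, 0, 0, 0, 1]
}}

```text
time: 23.45
position: [0.534, 0.1662, 0.0733]
orientation: [-0.176, -0.036, 0.984, -0.009]
force: [-15.2, -1.2, 14.1]
finger_gap: 0.0144
finger_force: 59.4
```

>>> {"api": "arm_command", "payload": {
  "motion": [0.14, 0, -0.05, 0, 0, 0, 1, 0, 0, 0, 0, 0, 0, -1, 0, 0, 0, 0, 0, 0, -1, 0, 0, 0, 0, 0, 0, -1, 0, 0, 0, 0, 0, 0, -1, 0, 0, 0, 0, 0, 0, -1, 0, 0, -0.5, 0, 0, 0, -1, 0, 0, -1, 0, 0, 0, -1]
}}

```text
time: 24.12
position: [0.5443, 0.167, 0.1007]
orientation: [-0.173, -0.036, 0.984, -0.01]
force: [0.9, 0.6, -0.5]
finger_gap: 0.0853
finger_force: 0.0
```

>>> {"api": "arm_command", "payload": {
  "motion": [0, 0, -1, 0, 0, 0, -1, 0, 0, -1, 0, 0, 0, -1, 0, 0, -1, 0, 0, 0, -1, 0, 0, -1, 0, 0, 0, -1, 0, 0, -1, 0, 0, 0, -1]
}}

```text
time: 24.53
position: [0.5802, 0.1704, 0.1977]
orientation: [-0.17, -0.036, 0.985, -0.01]
force: [0.2, -0.6, -1.5]
finger_gap: 0.0855
finger_force: 0.0
```

```bash
cat >> h.py <<'E'
def home(k):
    i=grab_frame("top")[:,:,::-1].astype(int);f=F+row*.075*(2-k)
    q=proj("top",np.array([f+ax*.1,f+ax*.13,f+ax*.144]));print("pred axis/ferrule end if home",q.round(1).tolist())
    u,v=q[2].astype(int)
    for r in range(v-12,v+14): print("%3d %3d "%(r,u-12),"".join("#" if p.max()<75 else "y" if p[2]-p[0]>90 and p[1]-p[0]>60 else "w" if p[2]-p[0]>45 else "." for p in i[r,u-12:u+13]))
E
python3 - <<'E'
from h import *
home(1);home(2)
Rt=frame(dr);go(Rt,np.array(G['ring'])+.028*Rt[:,2])
E
```

```text
pred axis/ferrule end if home [[205.8, 262.0], [205.3, 272.6], [205.0, 277.7]]
265 193  wwwwwwwwwwwwwwwwwwwwwwwww
266 193  wwwwwwwwwwwwwwwwwwwwwwwww
267 193  wwwwwwwwwwwwwwwwwwwwwwwww
268 193  wwwwwwwwwwwwwwwwwwwwwwwww
269 193  wwwwwwwwwwwwwwwwwwwwwwwww
270 193  wwwwwwwwwwwwwwwwwwwwwwwww
271 193  wwwwwwwwwwwwwwwwwwwwwwwww
272 193  wwwwwwwwwwwwwwwwwwwwwwwww
273 193  wwwwwwwwwwwwwwwwwwwwwwwww
274 193  wwwwwwwwwwwwywwwwwwwwwwww
275 193  ww.wwwwwwwwyyywwwwwwwwwww
276 193  .w.wwwwwwwyyyywwwwwwwwwww
277 193  wwwwwwwwwwyyyywwwwwwwwwww
278 193  wwwwwwwwwwyyyyww.wwwwwwww
279 193  wwwwwwwwwwyyyww...wwwwwww
280 193  wwwwwwwwwwwwww..#.wwwwwww
281 193  wwwwwwwwwww....##.wwwwwww
282 193  wwwwwww.....#.##..wwwwwww
283 193  wwwwww..#####.##.wwwwwwww
284 193  wwwwww..#...#.##.wwwwwwww
285 193  wwwwww..#....#.#.wwwwwwww
286 193  wwwwww.##.##...#.wwwwwwww
287 193  wwwwww.##.#..#.#.wwwww...
288 193  wwwwww.##...####.........
289 193  wwwwww.##....###.........
290 193  wwwwww.##....###.........
pred axis/ferrule end if home [[240.6, 253.6], [241.1, 263.8], [241.3, 268.8]]
256 229  wwwwwwwwwwwwwwwwwwwwwww
[... 472 characters left out ...]
wwwwwwww...wwwwwwwww
271 229  wwwwwwwwwwww.....wwwwwwww
272 229  wwwwwwwwwwww..ww..wwwwwww
273 229  wwwwwwwwwww...ww...wwwwww
274 229  wwwwwwwwwww..wwwww.wwwwww
275 229  wwwwwwwwww...wwwwww.wwwww
276 229  wwwwwwwwww..wwwwwwww.wwww
277 229  wwwwwwwww..wwwwwwwwww.www
278 229  wwwwwwww..wwwwwwwwwww....
279 229  wwwwwwww..wwwwwwwww......
280 229  wwwwwwww.wwwww...........
281 229  wwwwwwww.................
t 24.63 pos [0.582 0.17  0.2  ] force [ 0.207  0.023 -0.054] gap 0.08526205699799407 q [-0.677  0.656  0.589  1.472 -0.36   1.467  1.619]
target tcp [ 0.607 -0.138  0.004] turn units [-0.061 -8.568  1.339] shift units (target axes) [  1.762 -15.39    9.775] (cur axes) [ -3.328 -15.429   9.294]
```

In the top view the blade's ferrule appears about 2 px farther out than the triangle tool's. I'll triangulate both ferrules with both cameras.

```bash
python3 - <<'E'
from h import *
import cv2
im={n:grab_frame(n)[:,:,::-1] for n in("top","scene")}
for n in im: cv2.imwrite(f"pics/q_{n}.png",im[n])
cen={}
for k in(1,2):
    f=F+row*.075*(2-k);P=f+ax*.137
    for n in im:
        u,v=proj(n,P)[0];u0,v0=int(round(u)),int(round(v))
        a=im[n][v0-10:v0+11,u0-12:u0+13].astype(int)
        m=(a[...,2]-a[...,0]>80)&(a[...,1]-a[...,0]>52)&(a[...,2]-a[...,1]<55)
        ys,xs=np.nonzero(m);cen[k,n]=np.array([xs.mean()+u0-12,ys.mean()+v0-10]);print(k,n,"pred",(u,v),"seen",cen[k,n],m.sum())
        if n=="scene":
            for r in range(21): print(v0-10+r,"".join("y" if m[r,c] else "#" if a[r,c].max()<75 else "w" if a[r,c,2]-a[r,c,0]>45 else "." for c in range(25)))
    q=least_squares(lambda X:np.r_[(proj("top",X)[0]-cen[k,"top"]),(proj("scene",X)[0]-cen[k,"scene"])],P).x-f
    print(k,"ferrule: row %.4f across %.4f along %.4f"%(q@row,q@np.cross(row,ax),q@ax))
E
```

```text
1 top pred (np.float64(205.17084670708527), np.float64(275.14886554133113)) seen [204.857 276.714] 28
1 scene pred (np.float64(462.39248817876285), np.float64(210.65429244554292)) seen [463.561 211.927] 41
201 .........................
202 .........................
203 .........................
204 .........................
205 .........................
206 .........................
207 .........................
208 .............wyww........
209 ............wyyyyw.......
210 ...........wyyyyyyw......
211 ...........yyyyyyyw......
212 ..........wyyyyyyw.......
213 .........wyyyyyyyw.......
214 ........wwyyyyyyw........
215 .......wwwwwyyyw.........
216 ......wwwwwwwyww.........
217 ......wwwwwwwww..........
218 .....wwwwwwwwww..........
219 ....wwwwwwwwww...........
220 ....wwwwwwwwww...........
221 ...wwwwwwwwww............
1 ferrule: row 0.0024 across -0.0050 along 0.1362
2 top pred (np.float64(241.21517563581875), np.float64(266.31955750731845)) seen [242.714 265.786] 28
2 scene pred (np.float64(426.78406881854386), np.float64(191.57945770988405)) seen [424.083 193.75 ] 12
182 #######....##############
183 #######....##############
184 .#######..###############
185 ..#######################
186 ...###############....###
187 ....#############......##
188 ....#############.....###
189 .....############....####
190 ......###########...#####
191 ........##########.######
192 .......wwwww#############
193 ......wyyyyy.############
194 .....wwyyyyyw############
195 ....wwwwwyyw..###########
196 ....wwwwwwww...##########
197 ...wwwwwwwww...##########
198 ..wwwwwwwww....##########
199 ..wwwwwwwww.....#########
200 .wwwwwwwww........#######
201 .wwwwwwwww.........######
202 wwwwwwwww..........######
2 ferrule: row -0.0027 across -0.0048 along 0.1313
```

Unoccluded, the blade's ferrule is at 136 mm along the axis, where 137 mm is home. The triangle tool's is partly hidden by the gripper, but it bottomed at the same force. On to the ring tool.

>>> {"api": "arm_command", "payload": {
  "motion": [0, 0, 0, 0, -0.95, 0.15, -1, 0, 0, 0, 0, -0.95, 0.15, -1, 0, 0, 0, 0, -0.95, 0.15, -1, 0, 0, 0, 0, -0.95, 0.15, -1, 0, 0, 0, 0, -0.95, 0.15, -1, 0, 0, 0, 0, -0.95, 0.15, -1, 0, 0, 0, 0, -0.95, 0.15, -1, 0, 0, 0, 0, -0.95, 0.15, -1]
}}

```text
time: 25.4
position: [0.5784, 0.1703, 0.1951]
orientation: [0.133, 0.009, 0.991, -0.006]
force: [-0.1, -0.0, 0.1]
finger_gap: 0.0853
finger_force: 0.0
```

>>> {"api": "arm_command", "payload": {
  "motion": [0, 0, 0, 0, -0.95, 0.15, -1, 0, -1, 0, 0, 0, 0, -1, 0, -1, 0, 0, 0, 0, -1, 0, -1, 0, 0, 0, 0, -1, 0, -1, 0, 0, 0, 0, -1, 0, -1, 0, 0, 0, 0, -1, 0, -1, 0, 0, 0, 0, -1, 0, -1, 0, 0, 0, 0, -1]
}}

```text
time: 26.07
position: [0.5737, 0.0297, 0.1957]
orientation: [0.169, 0.014, 0.985, -0.006]
force: [0.5, 0.5, -0.2]
finger_gap: 0.0858
finger_force: 0.0
```

>>> {"api": "arm_command", "payload": {
  "motion": [0.2, -1, 0, 0, 0, 0, -1, 0.2, -1, 0, 0, 0, 0, -1, 0.2, -1, 0, 0, 0, 0, -1, 0.2, -1, 0, 0, 0, 0, -1, 0.2, -1, 0.3, 0, 0, 0, -1, 0.2, -1, 0.3, 0, 0, 0, -1, 0.2, -1, 0.3, 0, 0, 0, -1, 0.2, -0.5, 0.3, 0, 0, 0, -1]
}}

```text
time: 26.73
position: [0.547, -0.1212, 0.1633]
orientation: [0.169, 0.016, 0.985, -0.006]
force: [0.7, -0.6, -0.8]
finger_gap: 0.0853
finger_force: 0.0
```

```bash
python3 - <<'E'
from h import *
Rt=frame(dr);go(Rt,np.array(G['ring'])+.028*Rt[:,2]-[0,.001,0]);home(2)
E
```

```text
t 26.73 pos [ 0.547 -0.121  0.163] force [ 0.679 -0.555 -0.785] gap 0.08532424680168378 q [-0.41   0.24   0.682  2.168 -0.459  0.489  2.146]
target tcp [ 0.607 -0.139  0.004] turn units [-0.097 -0.119 -0.009] shift units (target axes) [-0.114 -0.814  8.531] (cur axes) [-0.195 -0.748  8.536]
pred axis/ferrule end if home [[240.6, 253.6], [241.1, 263.8], [241.3, 268.8]]
256 229  wwwwwwwwwwwwwwwwwwwwwwwww
257 229  wwwwwwwwwwwwwwwwwwwwwwwww
258 229  wwwwwwwwwwwwwwwwwwwwwwwww
259 229  wwwwwwwwwwwwwwwwwwwwwwwww
260 229  wwwwwwwwwwwwwwwwwwwwwwwww
261 229  wwwwwwwwwwwwwwwwwwwwwwwww
262 229  wwwwwwwwwwwwwwwwwwwwwwwww
263 229  wwwwwwwwwwwwwwwwwwwwwwwww
264 229  wwwwwwwwwwwwwyywwwwwwwwww
265 229  wwwwwwwwwwwwwyywwwwwwwwww
266 229  wwwwwwww.wwwwyywwwwwwwwww
267 229  wwwwwwwwwwwwwyyywwwwwwwww
268 229  wwwwwwwwwwwwyyywwwwwwwwww
269 229  wwwwwwwwwwwwwwwwwwwwwwwww
270 229  wwwwwwwwwwwww...wwwwwwwww
271 229  wwwwwwwwwwww.....wwwwwwww
272 229  wwwwwwwwwwww..ww..wwwwwww
273 229  wwwwwwwwwww...ww...wwwwww
274 229  wwwwwwwwwww..wwwww..wwwww
275 229  wwwwwwwwww...wwwwww..wwww
276 229  wwwwwwwwww..wwwwwwww.wwww
277 229  wwwwwwwww..wwwwwwwwww.www
278 229  wwwwwwww..wwwwwwwwwww....
279 229  wwwwwwww..wwwwwwww.......
280 229  wwwwwwww..wwww...........
281 229  wwwwwwww.................
```

>>> {"api": "arm_command", "payload": {
  "motion": [-0.1, -0.76, 0.53, -0.1, -0.12, 0, -1, 0, 0, 1, 0, 0, 0, -1, 0, 0, 1, 0, 0, 0, -1, 0, 0, 1, 0, 0, 0, -1, 0, 0, 1, 0, 0, 0, -1, 0, 0, 1, 0, 0, 0, -1, 0, 0, 1, 0, 0, 0, -1]
}}

```text
time: 27.37
position: [0.5942, -0.1341, 0.0409]
orientation: [0.174, 0.013, 0.985, -0.002]
force: [1.0, 0.2, 0.9]
finger_gap: 0.085
finger_force: 0.0
```

```bash
python3 - <<'E'
from h import *
Rt=frame(dr);go(Rt,np.array(G['ring'])+.028*Rt[:,2]-[0,.001,0])
E
```

```text
t 27.37 pos [ 0.594 -0.134  0.041] force [1.029 0.18  0.921] gap 0.08501491054513817 q [-0.07   0.516  0.331  2.113 -0.878  0.286  2.555]
target tcp [ 0.607 -0.139  0.004] turn units [ 0.032 -0.006  0.028] shift units (target axes) [ 0.019 -0.239  1.963] (cur axes) [ 0.019 -0.244  1.962]
```

>>> {"api": "arm_command", "payload": {
  "motion": [0, -0.23, 0, 0.03, 0, 0.03, -1, 0, 0, 0.9, 0, 0, 0, -1, 0, 0, 0.9, 0, 0, 0, -1, 0, 0, 0.15, 0, 0, 0, -1, 0, 0, 0, 0, 0, 0, -1]
}}

```text
time: 27.78
position: [0.6071, -0.1403, 0.0055]
orientation: [0.174, 0.015, 0.985, -0.003]
force: [0.4, -0.4, 0.2]
finger_gap: 0.0853
finger_force: 0.0
```

>>> {"api": "arm_command", "payload": {
  "motion": [0, 0, 0, 0, 0, 0, 1, 0, 0, 0, 0, 0, 0, 1, 0, 0, 0, 0, 0, 0, 1, 0, 0, 0, 0, 0, 0, 1, 0, 0, 0, 0, 0, 0, 1, 0, 0, 0, 0, 0, 0, 1, 0, 0, 0, 0, 0, 0, 1, 0, 0, 0, 0, 0, 0, 1]
}}

```text
time: 28.45
position: [0.6082, -0.1403, 0.0065]
orientation: [0.175, 0.015, 0.984, -0.003]
force: [-3.5, 0.5, 6.0]
finger_gap: 0.0146
finger_force: 58.5
```

```bash
python3 - <<'E'
from h import *
hold('ring',np.array(G['ring'])+[0,0,.001],dr)
goto('ring',np.array(G['ring'])+[0,0,.15],dr)
for n in('blade','tri','ring'): print(json.load(open(n+'.json'))[0])
E
```

```text
t 28.45 pos [ 0.608 -0.14   0.007] force [-3.46   0.516  5.976] gap 0.014599724715676637 q [ 0.018  0.59   0.231  2.08  -0.952  0.224  2.637]
target tcp [ 0.608 -0.14   0.156] turn units [ 0.  0. -0.] shift units (target axes) [-2.57  -0.002 -6.993] (cur axes) [-2.57  -0.002 -6.993]
[0.0006063379569159827, 0.0021799705102131172, -0.04055803112479447]
[-0.00011050054819756181, 0.0020709875895402754, -0.04677970282845122]
[0.001570338415067254, 0.002004908246435108, -0.04583936310727178]
```

>>> {"api": "arm_command", "payload": {
  "motion": [-0.18, 0, -0.5, 0, 0, 0, 1, -0.34, 0, -0.93, 0, 0, 0, 1, -0.34, 0, -0.93, 0, 0, 0, 1, -0.34, 0, -0.93, 0, 0, 0, 1, -0.34, 0, -0.93, 0, 0, 0, 1, -0.34, 0, -0.93, 0, 0, 0, 1, -0.34, 0, -0.93, 0, 0, 0, 1, -0.34, 0, -0.93, 0, 0, 0, 1]
}}

```text
time: 29.12
position: [0.6073, -0.1403, 0.1558]
orientation: [0.174, 0.015, 0.985, -0.003]
force: [-0.2, -0.3, -0.5]
finger_gap: 0.0144
finger_force: 58.6
```

>>> {"api": "arm_command", "payload": {
  "motion": [0, 0, 0, 0.01, 0.963, -0.153, 1, 0, 0, 0, 0.01, 0.963, -0.153, 1, 0, 0, 0, 0.01, 0.963, -0.153, 1, 0, 0, 0, 0.01, 0.963, -0.153, 1, 0, 0, 0, 0.01, 0.963, -0.153, 1, 0, 0, 0, 0.01, 0.963, -0.153, 1, 0, 0, 0, 0.01, 0.963, -0.153, 1, 0, 0, 0, 0.01, 0.963, -0.153, 1]
}}

```text
time: 29.78
position: [0.6079, -0.1402, 0.1552]
orientation: [-0.134, -0.032, 0.99, -0.01]
force: [1.3, 0.0, -0.1]
finger_gap: 0.0142
finger_force: 58.6
```

```bash
python3 - <<'E'
from h import *
goto('ring',pre(3,.09,dy=-.001),-ax)
E
```

```text
t 29.78 pos [ 0.608 -0.14   0.155] force [ 1.32   0.021 -0.124] gap 0.014153802088714222 q [-0.32   0.719  0.72   1.528 -0.351  1.314  2.094]
target tcp [0.475 0.087 0.134] turn units [-0.068  0.953 -0.209] shift units (target axes) [ 5.036 11.833  2.914] (cur axes) [ 5.438 11.76   2.45 ]
```

>>> {"api": "arm_command", "payload": {
  "motion": [0, 0, 0, -0.07, 0.95, -0.21, 1, 0.72, 0.7, 0, 0, 0, 0, 1, 0.72, 0.7, 0, 0, 0, 0, 1, 0.72, 0.7, 0, 0, 0, 0, 1, 0.72, 0.7, 0, 0, 0, 0, 1, 0.72, 0.7, 0, 0, 0, 0, 1, 0.72, 0.7, 0, 0, 0, 0, 1, 0.72, 0.7, 0, 0, 0, 0, 1]
}}

```text
time: 30.45
position: [0.5044, -0.0495, 0.1887]
orientation: [-0.17, -0.039, 0.985, -0.007]
force: [-0.4, -0.1, -1.2]
finger_gap: 0.0141
finger_force: 58.7
```

>>> {"api": "arm_command", "payload": {
  "motion": [0, 0.98, 0.42, 0, 0, 0, 1, 0, 0.98, 0.42, 0, 0, 0, 1, 0, 0.98, 0.42, 0, 0, 0, 1, 0, 0.98, 0.42, 0, 0, 0, 1, 0, 0.98, 0.42, 0, 0, 0, 1, 0, 0.98, 0.42, 0, 0, 0, 1, 0, 0.98, 0.4, 0, 0, 0, 1]
}}

```text
time: 31.03
position: [0.4745, 0.0859, 0.1333]
orientation: [-0.17, -0.039, 0.985, -0.007]
force: [0.6, 0.5, -0.6]
finger_gap: 0.0142
finger_force: 58.7
```

>>> {"api": "arm_command", "payload": {
  "motion": [0, 0, 0, 0, 0, 0, 1, 0, 0, 0, 0, 0, 0, 1]
}}

```text
time: 31.2
position: [0.4744, 0.086, 0.1333]
orientation: [-0.171, -0.04, 0.984, -0.007]
force: [0.3, -0.1, -0.2]
finger_gap: 0.0147
finger_force: 58.7
```

```bash
python3 - <<'E'
from h import *
import h
goto('ring',pre(3,.048,dy=-.001),-ax);h.NAME='ring';rel(3);line(3,0)
E
```

```text
t 31.2 pos [0.474 0.086 0.133] force [ 0.324 -0.112 -0.231] gap 0.014656657087433307 q [-0.726  0.558  0.683  1.851 -0.355  1.225  1.777]
target tcp [0.507 0.089 0.107] turn units [-0.009  0.034  0.025] shift units (target axes) [-1.978  0.026  0.667] (cur axes) [-1.976  0.023  0.672]
butt in pocket: along row -0.0013 across -0.0010 height 0.0898 force: ax -0.4 row -0.1 across 0.0 ang 0.003147565168039855 gap 0.014656657087433307
row,across in tool units/mm [-0.    0.05 -0.  ] [-0.017 -0.    -0.047]
pred top [[281.2, 281.0], [282.4, 289.0], [283.3, 294.9], [275.4, 242.1]] mouth [[272.443 226.757]]
271 262  #############..wwwwwww....##.............
273 262  ###.w..####....wwwwwww...................
275 262  ###.......##....wwwwwww..................
277 262  ###.............wwwwwww..................
279 262  ##..............wwwwwww..................
281 262  ##..............wwwwwwww.................
283 262  #................wwwwwww.................
285 262  .................wwwwwww.................
287 262  .................wwwwwwww................
289 262  .................wwwwwwww................
291 262  ..................wwwwwww................
293 262  ...................wwwwww................
295 262  .........................................
297 262  .........................................
299 262  .........................................
301 262  .........................................
303 262  .........................................
305 262  .........................................
307 262  .........................................
309 262  .........................................
```

>>> {"api": "arm_command", "payload": {
  "motion": [-0.66, 0.01, 0.22, 0, 0, 0, 1, -0.66, 0, 0.22, 0, 0, 0, 1, -0.66, 0, 0.22, 0, 0, 0, 1, 0, 0, 0, 0, 0, 0, 1, 0, 0, 0, 0, 0, 0, 1]
}}

```text
time: 31.67
position: [0.5078, 0.0863, 0.1081]
orientation: [-0.17, -0.038, 0.985, -0.007]
force: [-0.4, 0.7, -0.1]
finger_gap: 0.0144
finger_force: 58.7
```

```bash
python3 - <<'E'
from h import *
import h
h.NAME='ring';rel(3);goto('ring',pre(3,.030,dy=-.0015),-ax)
E
```

```text
butt in pocket: along row -0.0041 across 0.0013 height 0.0481 force: ax 0.2 row 0.7 across -0.3 ang 0.004317196995143356 gap 0.014395196353588345
row,across in tool units/mm [ 0.    0.05 -0.  ] [-0.017  0.    -0.047]
t 31.67 pos [0.508 0.086 0.108] force [-0.381  0.71  -0.091] gap 0.014395196353588345 q [-0.68   0.643  0.661  1.78  -0.393  1.221  1.8  ]
target tcp [0.521 0.09  0.096] turn units [-0.002  0.043 -0.034] shift units (target axes) [-0.824  0.12   0.36 ] (cur axes) [-0.823  0.122  0.363]
```

>>> {"api": "arm_command", "payload": {
  "motion": [0, 0.12, 0.04, 0, 0.04, -0.03, 1, -0.41, 0, 0.16, 0, 0, 0, 1, -0.41, 0, 0.16, 0, 0, 0, 1, 0, 0, 0, 0, 0, 0, 1]
}}

```text
time: 32.0
position: [0.5212, 0.0915, 0.0949]
orientation: [-0.172, -0.04, 0.984, -0.007]
force: [-0.5, 0.5, -0.3]
finger_gap: 0.0144
finger_force: 58.7
```

```bash
python3 - <<'E'
from h import *
import h
h.NAME='ring';rel(3)
E
```

```text
butt in pocket: along row 0.0004 across -0.0002 height 0.0290 force: ax 0.2 row 0.5 across -0.6 ang 0.002267986068279958 gap 0.014376190274140216
row,across in tool units/mm [-0.    0.05 -0.  ] [-0.017 -0.    -0.047]
```

>>> {"api": "arm_command", "payload": {
  "motion": [-0.23, -0.03, 0.1, 0, 0, 0, 1, -0.23, 0, 0.1, 0, 0, 0, 1, -0.23, 0, 0.1, 0, 0, 0, 1, -0.23, 0, 0.1, 0, 0, 0, 1, 0, 0, 0, 0, 0, 0, 1]
}}

```text
time: 32.42
position: [0.5351, 0.0917, 0.0809]
orientation: [-0.172, -0.04, 0.984, -0.007]
force: [0.3, 0.8, -4.7]
finger_gap: 0.0143
finger_force: 58.5
```

```bash
python3 - <<'E'
from h import *
import h
h.NAME='ring';rel(3)
E
```

```text
butt in pocket: along row -0.0006 across -0.0021 height 0.0093 force: ax -3.3 row 0.8 across -3.3 ang 0.0015014329803125454 gap 0.014265041399249044
row,across in tool units/mm [-0.    0.05 -0.  ] [-0.017 -0.    -0.047]
```

>>> {"api": "arm_command", "payload": {
  "motion": [-0.2, 0, 0.12, 0, 0, 0, 1, -0.2, 0, 0.1, 0, 0, 0, 1, 0, 0, 0, 0, 0, 0, 1]
}}

```text
time: 32.67
position: [0.5417, 0.0924, 0.0745]
orientation: [-0.171, -0.04, 0.984, -0.007]
force: [-1.4, 0.5, -3.7]
finger_gap: 0.0144
finger_force: 58.5
```

>>> {"api": "arm_command", "payload": {
  "motion": [-0.2, 0, 0.08, 0, 0, 0, 1, 0, 0, 0, 0, 0, 0, 1]
}}

```text
time: 32.83
position: [0.5412, 0.0923, 0.0735]
orientation: [-0.176, -0.04, 0.984, -0.007]
force: [-11.8, -0.4, 10.9]
finger_gap: 0.014
finger_force: 59.2
```

```bash
python3 - <<'E'
from h import *
import h
h.NAME='ring';rel(3)
E
```

```text
butt in pocket: along row -0.0004 across -0.0043 height -0.0005 force: ax 16.0 row 0.5 across 0.8 ang 0.00806822485445143 gap 0.014013150138615005
row,across in tool units/mm [-0.    0.05  0.  ] [-0.017  0.    -0.047]
```

Bottomed again at 16 N and about 0 height. One firmer push, then release and retract.

>>> {"api": "arm_command", "payload": {
  "motion": [-0.08, 0, 0.03, 0, 0, 0, 1, 0, 0, 0, 0, 0, 0, 1]
}}

```text
time: 33.0
position: [0.5411, 0.0924, 0.0733]
orientation: [-0.177, -0.04, 0.983, -0.006]
force: [-15.8, -0.8, 15.2]
finger_gap: 0.0142
finger_force: 59.5
```

>>> {"api": "arm_command", "payload": {
  "motion": [0.14, 0, -0.05, 0, 0, 0, 1, 0, 0, 0, 0, 0, 0, -1, 0, 0, 0, 0, 0, 0, -1, 0, 0, 0, 0, 0, 0, -1, 0, 0, 0, 0, 0, 0, -1, 0, 0, 0, 0, 0, 0, -1, 0, 0, -0.5, 0, 0, 0, -1, 0, 0, -1, 0, 0, 0, -1]
}}

```text
time: 33.67
position: [0.5519, 0.0933, 0.1004]
orientation: [-0.174, -0.04, 0.984, -0.007]
force: [-0.4, -0.1, 0.9]
finger_gap: 0.0855
finger_force: 0.0
```

>>> {"api": "arm_command", "payload": {
  "motion": [0, 0, -1, 0, 0, 0, -1, 0, 0, -1, 0, 0, 0, -1, 0, 0, -1, 0, 0, 0, -1, 0, 0, -1, 0, 0, 0, -1, 0, 0, -1, 0, 0, 0, -1, 0, -1, 0, 0, 0, 0, -1, 0, -1, 0, 0, 0, 0, -1, 0, -1, 0, 0, 0, 0, -1]
}}

```text
time: 34.33
position: [0.5928, 0.0358, 0.1966]
orientation: [-0.171, -0.041, 0.984, -0.007]
force: [-0.0, 0.3, 0.1]
finger_gap: 0.0854
finger_force: 0.0
```

>>> {"api": "arm_command", "payload": {
  "motion": [0, -1, 0, 0, 0, 0, -1, 0, -1, 0, 0, 0, 0, -1, 0, -1, 0, 0, 0, 0, -1, 0, -1, 0, 0, 0, 0, -1, 0, -1, 0, 0, 0, 0, -1, 0, -1, 0, 0, 0, 0, -1, 0, 0, 0, 0, 0, 0, -1]
}}

```text
time: 34.92
position: [0.6015, -0.0891, 0.1966]
orientation: [-0.171, -0.037, 0.985, -0.008]
force: [-0.7, -1.0, 0.1]
finger_gap: 0.0855
finger_force: 0.0
```

```bash
python3 - <<'E'
from h import *
import cv2
im={n:grab_frame(n)[:,:,::-1] for n in("top","scene")}
for k in(1,2,3):
    f=F+row*.075*(2-k);P=f+ax*.137;cen={}
    for n in im:
        u,v=proj(n,P)[0];u0,v0=int(round(u)),int(round(v))
        a=im[n][v0-10:v0+11,u0-12:u0+13].astype(int)
        m=(a[...,2]-a[...,0]>80)&(a[...,1]-a[...,0]>52)&(a[...,2]-a[...,1]<55)
        ys,xs=np.nonzero(m);cen[n]=np.array([xs.mean()+u0-12,ys.mean()+v0-10]);print(k,n,(u,v),cen[n],m.sum())
    q=least_squares(lambda X:np.r_[(proj("top",X)[0]-cen["top"]),(proj("scene",X)[0]-cen["scene"])],P).x-f
    print(k,"ferrule: row %.4f across %.4f along %.4f"%(q@row,q@np.cross(row,ax),q@ax))
cv2.imwrite("pics/end.png",np.hstack([cv2.resize(im["top"][180:320,160:340],(400,311),interpolation=2),cv2.resize(im["scene"][150:290,350:530],(400,311),interpolation=2)]))
E
```

```text
1 top (np.float64(205.17084670708527), np.float64(275.14886554133113)) [204.75  276.786] 28
1 scene (np.float64(462.39248817876285), np.float64(210.65429244554292)) [463.512 211.902] 41
1 ferrule: row 0.0024 across -0.0050 along 0.1362
2 top (np.float64(241.21517563581875), np.float64(266.31955750731845)) [nan nan] 0
2 scene (np.float64(426.78406881854386), np.float64(191.57945770988405)) [426.375 191.25 ] 8<stdin>:10: RuntimeWarning: Mean of empty slice.
  ret = ret.dtype.type(ret / rcount)
Traceback (most recent call last):
ValueError: Residuals are not finite in the initial point.
```

The arm shadows the triangle tool in the top view. I'll move further off and look again.

>>> {"api": "arm_command", "payload": {
  "motion": [0, -1, -0.3, 0, 0, 0, -1, 0, -1, -0.3, 0, 0, 0, -1, 0, -1, -0.3, 0, 0, 0, -1, 0, -1, -0.3, 0, 0, 0, -1, 0, -1, -0.3, 0, 0, 0, -1, 0, -1, -0.3, 0, 0, 0, -1, 0, -1, 0, 0, 0, 0, -1, 0, 0, 0, 0, 0, 0, -1]
}}

```text
time: 35.68
position: [0.625, -0.2254, 0.23]
orientation: [-0.171, -0.038, 0.984, -0.008]
force: [-0.8, 0.4, -0.6]
finger_gap: 0.0851
finger_force: 0.0
```

```bash
python3 - <<'E'
from h import *
import cv2
im={n:grab_frame(n)[:,:,::-1] for n in("top","scene")}
cv2.imwrite("pics/end.png",np.hstack([cv2.resize(im["top"][180:320,160:340],(400,311),interpolation=2),cv2.resize(im["scene"][150:290,350:530],(400,311),interpolation=2)]))
for k in(1,2,3):
    f=F+row*.075*(2-k);P=f+ax*.137;cen={}
    for n in im:
        u,v=proj(n,P)[0];u0,v0=int(round(u)),int(round(v))
        a=im[n][v0-10:v0+11,u0-12:u0+13].astype(float)
        m=(a[...,2]/(a[...,0]+1)>2.2)&(a[...,1]/(a[...,0]+1)>1.75)&(a[...,2]>80)
        ys,xs=np.nonzero(m);cen[n]=np.array([xs.mean()+u0-12,ys.mean()+v0-10]);print(k,n,(u,v),cen[n],m.sum())
    if not np.isfinite(sum(map(sum,cen.values()))): continue
    q=least_squares(lambda X:np.r_[(proj("top",X)[0]-cen["top"]),(proj("scene",X)[0]-cen["scene"])],P).x-f
    print(k,"ferrule: row %.4f across %.4f along %.4f"%(q@row,q@np.cross(row,ax),q@ax))
E
```

```text
1 top (np.float64(205.17084670708527), np.float64(275.14886554133113)) [204.516 277.032] 31
1 scene (np.float64(462.39248817876285), np.float64(210.65429244554292)) [463.78  211.854] 41
1 ferrule: row 0.0028 across -0.0051 along 0.1366
2 top (np.float64(241.21517563581875), np.float64(266.31955750731845)) [242.296 266.148] 27
2 scene (np.float64(426.78406881854386), np.float64(191.57945770988405)) [425.5 191.5] 32
2 ferrule: row -0.0022 across -0.0010 along 0.1361
3 top (np.float64(276.94261743520093), np.float64(257.5678731705756)) [277.786 257.786] 14
3 scene (np.float64(394.07457955748237), np.float64(174.05753134660392)) [393.696 174.652] 23
3 ferrule: row -0.0011 across -0.0027 along 0.1356
```

View pics/end.png

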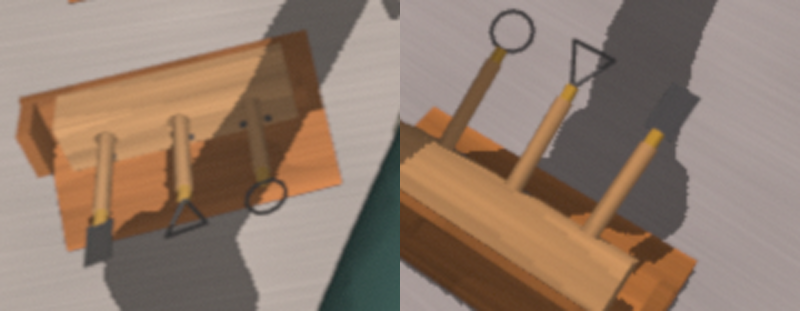

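All three tools stand in their pockets, in the right order. Their ferrules triangulate to 136.6, 136.1 and 135.6 mm along the axis, where 137 mm is home, and the robot is clear of everything. I'm handing the job in.

```bash
python3 -c "
from plant import *
print(finish_job())"
```

```text
the job is handed in; nothing more can be done
None
```

I handed the job in at about 36 s: the blade, triangle and ring tools were pushed home in pockets 1, 2 and 3 in that order and released. The cameras put all three within about 1.5 mm of home depth; the verdict itself was not shown.

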